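# Find the pressing iron with the loose handle

## Task

One of the three T-handled pressing irons on the slab has a handle that has worked loose on its pin: find it by rocking the handles as far as they go to one side and the other, twice, across the bar. Put the loose iron standing in the red repair tray, and gently set one of the two sound ones flat, centred and square, on the blue enamel panel; the third stays standing on the slab. Do not knock an iron over or push the jars and tools about.

Things in the scene. Friction and masses are not known exactly. Their poses are not given: they have to be found in the camera images.
- iron_a: one of three look-alike pressing irons (the letters tell nothing): steel base 80 x 80 x 14 mm, low yoke, wooden T-bar handle, 106 mm high, about 0.75 kg. Origin: centre of the base's underside, z up, x along the bar, y across it. Starts on the slab, x within 0.45 rad of the slab's short side (world x), at least 110 mm between centres
- iron_b: second iron, same look and frame as iron_a. In all three the handle's post is pinned to the base along x, 26 mm above the underside; a sound handle is rigid, the loose one rocks freely about the pin (under 1 N at the bar) up to 0.14 rad, so that the bar shifts 9 mm to +y or -y, and stays where left
- iron_c: third iron, same look and frame as iron_a. In all three, a push across the bar of more than about 3 N begins to tip or slide the whole iron
- bar_a (a point): centre of the wooden T-bar of iron_a: a round bar 28 mm in diameter, 80 mm long, lying along the iron's x, its axis 92 mm above the underside of the base
- bar_b (a point): centre of the wooden T-bar of iron_b: a round bar 28 mm in diameter, 80 mm long, lying along the iron's x, its axis 92 mm above the underside of the base
- bar_c (a point): centre of the wooden T-bar of iron_c: a round bar 28 mm in diameter, 80 mm long, lying along the iron's x, its axis 92 mm above the underside of the base
- slab: tan kiln slab on which the irons start, fixed, 150 (x) x 370 (y) x 22 mm; origin at the centre of its underside, z up
- press: dark steel plate 130 x 130 x 12 mm, fixed, with a blue enamel panel 84 x 84 x 4 mm fixed flat on its middle, edges parallel; origin at the centre of the plate's underside, z up; the panel's top is 16 mm above the origin
- tray: red plastic repair tray, fixed, open at the top, 160 x 160 mm outside, 35 mm high, walls and floor 5 mm; origin at the centre of its underside
- jar: clear glass jar, loose, 72 mm wide, 80 mm high, bystander; origin under its centre
- big_jar: green glass jar, loose, 84 mm wide, 90 mm high, bystander; origin under its centre
- enamel_1: orange enamel jar with white cap, loose, 52 mm wide, 65 mm high, bystander; origin under its centre
- enamel_2: green enamel jar with white cap, loose, 52 mm wide, 65 mm high, bystander; origin under its centre
- brush: brush 180 mm long lying on the table along its x, bystander; origin on its underside
- fork: kiln fork with wooden handle, 200 mm long along its x, lying on the table, bystander; origin at the middle of its underside
- steel_block: steel bench block 80 x 60 x 30 mm, loose, bystander; origin under its centre
Things that resemble listed ones, but are neither listed nor needed, are in the scene too. What is shaped like the iron_b but pink or purple is not meant.

How it is judged:
By the outcome, as a careful person would: the job done as asked, in the order asked, and still so for the second after the job is handed in, with the robot touching nothing.
It also fails if it takes over 72 s, if anything falls off the work surface, if the arm or the gripper's body presses on something with over 40 N, if the wrist force passes 120 N, or if a joint passes its speed limit or range.

## Robot

A 6-joint arm with a two-finger parallel gripper is mounted at the origin on the work surface. World frame = base frame: x ahead of the robot, y to its left, z up, the work surface at z = 0. Lengths are in mm, angles in rad, forces in N, time in s.
With the tool pointing down it reaches from about 350 to 775 mm from the base axis. Payload 7.3 kg.
Tool frame: the origin (TCP) lies at the very end of the fingers, on their centre line; the grasp point (between the pads) lies 19 mm behind it (bot.grasp_offset is the distance from the TCP to the grasp point, in mm); z points along the fingers, y is the direction in which the jaws open and shut (so a half turn about z gives the same grasp; the last joint's range is limited). The gripper opens to 92 mm and grips with 3 to 60 N. Pads are 19 mm wide; open, the fingers measure 130 mm over their backs; the gripper's body (75 mm by 190 mm) begins 47 mm behind the grasp point.
Start: joints at [1.105, 0.342, 1.524, -0, 1.275, -0.146], TCP at [165.034, 498.408, 202.041] pointing down, gripper open.
Joint ranges: [-2.53, 2.53], [-0.77, 2.02], [0.04, 2.7], [-1, 4.14], [0.28, 2.66], [-3.11, 3.11]. Speed limits (rad/s): [2.57, 2.57, 3.14, 3.14, 3.14, 3.14].

## Interface

Orientations are given as [roll, pitch, yaw] about the fixed x, y, z axes, in that order (R = Rz(yaw) Ry(pitch) Rx(roll)).
In Python, from plant import bot gives the robot as it stands.
- The arm moves only by the tool servo_tool, never from a script. Its arguments are lists of equal length, an entry for each row: "angular": the turn, a rotation vector about the world's x, y, z in degrees, a list of three; "slide": the shift along the world's x, y, z in mm, a list of three; "grip": the opening, from -1 (shut) to 1 (fully open), so that 0 is half open. In form: {"angular": [[ax, ay, az], ...], "slide": [[dx, dy, dz], ...], "grip": [grip, ...]}. A call has 1 to 10 rows; each row is the pose to reach, as a shift and turn from the pose commanded when the call began; what a row does not reach only later rows make up. A row lasts 1/12 s, in which the tool goes at most 41.7 mm and 7.16 degrees, less where a joint would pass 70% of its speed; a pose out of reach is approached as far as the arm can. A call with a gripper value outside its range is refused whole. The fingers move at their own pace and stop on an object; the grip force is fixed at half the most. Time passes only in rows, so rows that repeat a pose let the fingers close. It gives the time, the measured TCP pose, the force and the opening at its end, in the units of the state.
- bot.get_obs(): the state, without advancing time (a new reading comes with each control period).
- bot.capture(name): name is "scene" or "top" or "wrist"; returns a dict with "img" (480x640x3 uint8, blue, green, red), "range_z" (480x640 float32, mm along the optical axis (not along the pixel's ray), 0 where there is no reading), "fov_y" (degrees; the focal length in pixels is half the picture's height over the tangent of half this angle, whatever the lens; pixels are square), "cx", "cy" (the principal point, pixels), "R" (3x3) and "t" (3): a world point X has camera coordinates R X + t; the wrist camera has in their place "T_tool_cam" (4x4, takes a point from camera to tool coordinates, whose origin is the TCP and whose axes are the flange's). Camera axes: x right, y down, z forward; pixel columns grow to the right and rows downward; lengths in mm; the calibration is good to about 2 mm. A picture is of the moment at which its call begins: read the wrist's pose just before it.
- bot.close_job(): hands the job in, once; it reports no verdict.
The state is a dict: "time": time; "joint_positions": joint angles; "dq": joint speeds; "tau": joint torques, N m; "tool_pos": TCP position; "tcp_rot": TCP orientation; "contact_force": force on the tool from outside, world axes, zero at the start; "moment": the same for the moment, N m; "grip_width": finger opening in mm.
Only numpy, scipy, OpenCV 4.12 (cv2) and the standard library are available. Lean on these libraries where they do the work, as an engineer would, in place of code of your own. Each camera call takes 0.05 s, during which the arm holds its last target.

## Working session

There is one attempt and no reset: what is moved stays moved. The work goes in short steps, Python scripts to look and compute and a tool call to move; the robot and the scene stay as the last step left them, time stands still between calls to the robot, and variables do not carry over. Pictures are saved under pics/ and viewed, and the job is handed in when it is done.

Besides the shell and the picture viewer there is one more tool, called after ">>>" by a JSON object that holds its "name" and its "arguments", one argument or row to a line. servo_tool: Moves the arm, as the interface text tells. Its arguments: {"type":"object","properties":{"angular":{"type":"array","items":{"type":"array","items":{"type":"number"}}},"slide":{"type":"array","items":{"type":"array","items":{"type":"number"}}},"grip":{"type":"array","items":{"type":"number"}}},"required":["angular","slide","grip"]}

```bash
ls; mkdir -p pics
python3 - <<'E'
from plant import bot
import cv2,numpy as np,pickle
o=bot.get_obs();print(o)
for n in("scene","top"):
    c=bot.capture(n);cv2.imwrite(f"pics/{n}0.png",c["img"]);pickle.dump(c,open(f"{n}0.pkl","wb"))
    print(n,c["fov_y"],c["cx"],c["cy"],c["R"],c["t"])
print(bot.get_obs()["time"])
E
```

```text
pics
{'time': 0.0, 'joint_positions': array([ 1.10498372e+00,  3.42712274e-01,  1.52499983e+00, -2.01536400e-05,
        1.27540303e+00, -1.46002504e-01]), 'dq': array([-0.0001086 ,  0.00061367,  0.00023579,  0.00105096,  0.00105313,
        0.00069132]), 'tau': array([-1.28768079e-04, -4.31238627e+01, -2.44219798e+01,  7.17758643e-02,
        5.57766692e-02, -1.29798273e-04]), 'tool_pos': array([164.83993018, 497.98790447, 201.35641643]), 'tcp_rot': array([-3.14008357e+00, -2.02429607e-04,  2.82178828e+00]), 'contact_force': array([-0.31881913, -1.16510089,  0.41183868]), 'moment': array([ 0.00320818, -0.02582964, -0.01945456]), 'grip_width': 91.88425224207185}
scene 48.02633062351957 303.04111711002747 231.06918668332088 [[-0.78059763  0.624663    0.0215285 ]
 [ 0.39016774  0.51389559 -0.76398983]
 [-0.48829958 -0.58796892 -0.64486903]] [ 389.70385524 -104.30302673 1672.51596671]
top 50.81146039857131 318.96142843850146 235.05073616647485 [[ 0.02613844 -0.99939504 -0.02294194]
 [-0.9912267  -0.02293671 -0.13016732]
 [ 0.12956236  0.02614304 -0.99122658]] [  -8.48294519  470.5858239  1117.15717927]
0.1
```

View pics/scene0.png

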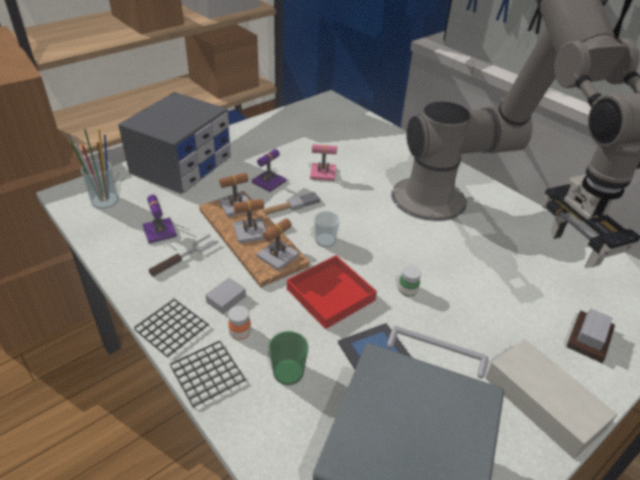

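View pics/top0.png

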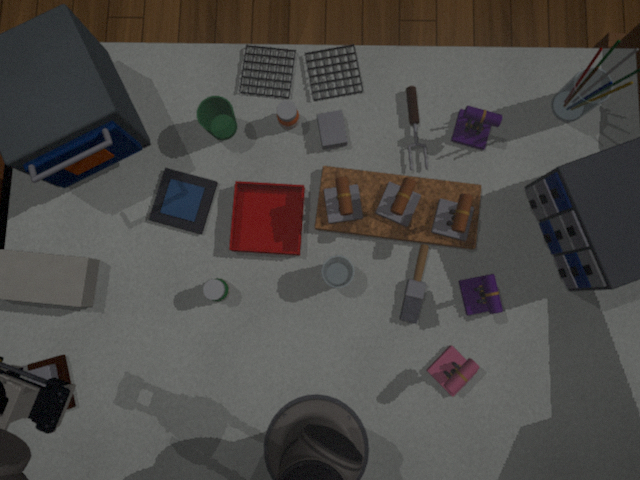

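```bash
cat > h.py <<'E'
import numpy as np,cv2,pickle
def f(c): return 240/np.tan(np.radians(c["fov_y"])/2)
def cloud(c):
    z=c["range_z"].astype(float);v,u=np.mgrid[0:480,0:640]
    P=np.stack([(u-c["cx"])/f(c)*z,(v-c["cy"])/f(c)*z,z],-1)
    W=(P-c["t"])@c["R"]; W[z==0]=np.nan; return W
def ray(c,uv,h):
    uv=np.atleast_2d(np.array(uv,float));d=np.c_[(uv[:,0]-c["cx"])/f(c),(uv[:,1]-c["cy"])/f(c),np.ones(len(uv))]@c["R"]
    o=-c["R"].T@c["t"];s=(h-o[2])/d[:,2];return o+d*s[:,None]
E
python3 - <<'E'
from h import *
c=pickle.load(open("top0.pkl","rb"));W=cloud(c);im=c["img"]
for (u,v) in [(400,235),(270,215),(182,200),(345,200),(344,182),(405,190),(463,208),(70,50),(40,270),(110,165),(200,350),(580,200),(217,110),(288,115),(332,130),(338,270),(215,290)]:
    print((u,v),W[v,u].round(0),im[v,u])
hsv=cv2.cvtColor(im,cv2.COLOR_BGR2HSV)
cv2.imwrite("pics/c1.png",cv2.resize(im[150:260,130:490],None,fx=2.2,fy=2.2,interpolation=cv2.INTER_CUBIC))
H=W[...,2]
# slab, iron rect from heights
for name,lo,hi in(("bar",100,140),("base",31,42)):
    m=((H>lo)&(H<hi)).astype(np.uint8);m[:, :310]=0;m[:,490:]=0;m[:155]=0;m[250:]=0
    n,l,s,ce=cv2.connectedComponentsWithStats(m)
    for i in range(1,n):
        if s[i,4]>60:
            p=W[l==i];r=cv2.minAreaRect(p[:,:2].astype(np.float32));print(name,s[i],p.mean(0).round(1),r)
E
```

```text
(400, 235) [ 476. -181.   24.] [40 54 73]
(270, 215) [519. 120.   5.] [28 24 80]
(182, 200) [548. 327.  13.] [80 59 42]
(345, 200) [533. -52. 127.] [41 58 86]
(344, 182) [nan nan nan] [36 54 83]
(405, 190) [ 558. -178.  125.] [38 51 81]
(463, 208) [ 521. -297.  129.] [35 48 77]
(70, 50) [806. 505. 228.] [58 54 50]
(40, 270) [374. 622.  56.] [89 93 95]
(110, 165) [618. 484.  55.] [42 38 30]
(200, 350) [205. 267.   2.] [106 110 109]
(580, 200) [ 532. -512.  182.] [55 52 52]
(217, 110) [762. 251.  33.] [33 39 29]
(288, 115) [741.  80.  62.] [96 95 97]
(332, 130) [719. -21.  30.] [88 83 86]
(338, 270) [394. -42.   2.] [89 87 82]
(215, 290) [340. 227.  62.] [105 104 104]
bar [335 177  18  39 498] [542.  -48.3 123.5] ((543.6607055664062, -48.5705680847168), (79.93770599365234, 27.79337501525879), 9.507596969604492)
bar [390 178  26  38 505] [ 544.1 -172.3  123.4] ((545.9061889648438, -173.22950744628906), (28.3503475189209, 80.6265869140625), 67.54150390625)
bar [451 194  22  39 528] [ 511.7 -295.3  123.3] ((512.3701782226562, -297.4656677246094), (28.512596130371094, 80.24263000488281), 75.42049407958984)
base [375 182  46  45 811] [ 542.9 -170.7   35.1] ((545.7178344726562, -173.4935760498047), (79.71307373046875, 81.44166564941406), 67.65648651123047)
base [323 185  40  38 783] [540.5 -47.1  35.1] ((543.9298095703125, -48.2402229309082), (79.91605377197266, 79.83635711669922), 10.006362915039062)
base [431 199  43  42 763] [ 510.9 -287.6   35.2] ((512.6524047851562, -297.0176696777344), (80.72359466552734, 81.19295501708984), 75.79051971435547)
```

Run:
```python
from h import *
c=pickle.load(open("top0.pkl","rb"));W=cloud(c);im=c["img"];hsv=cv2.cvtColor(im,cv2.COLOR_BGR2HSV)
# red tray, blue panel, dark press
def show(n,m,h):
    cs,_=cv2.findContours(m.astype(np.uint8),cv2.RETR_EXTERNAL,cv2.CHAIN_APPROX_NONE)
    for k in cs:
        if cv2.contourArea(k)>300:
            p=ray(c,k[:,0,:],h)[:,:2].astype(np.float32);r=cv2.minAreaRect(p);print(n,cv2.contourArea(k),k[:,0].mean(0),r)
hh,s,v=cv2.split(hsv)
show("tray",((hh<8)|(hh>172))&(s>150)&(v>60),35)
show("blue",(hh>95)&(hh<120)&(s>100)&(v>40),16)
show("slab",(hh>5)&(hh<22)&(s>70)&(v>60),22)
```

```text
tray 4649.0 [267.10294118 217.9375    ] ((508.27752685546875, 122.96220397949219), (159.45314025878906, 158.88441467285156), 87.7922134399414)
blue 1195.5 [182.03759398 200.03759398] ((548.382080078125, 325.7777099609375), (85.7684097290039, 83.95796966552734), 76.36721801757812)
blue 741.0 [ 82.2480315  143.59055118] ((680.8771362304688, 577.8169555664062), (81.63612365722656, 283.85955810546875), 11.361029624938965)
slab 8400.5 [410.10806175 207.37907376] ((542.5941162109375, -175.92327880859375), (368.21917724609375, 148.70680236816406), 84.11656188964844)
slab 800.5 [417.72173913  33.12173913] ((967.1387329101562, -220.8424530029297), (61.431175231933594, 84.44232177734375), 0.7258017063140869)
slab 634.5 [119.63387978  29.83606557] ((966.7940673828125, 491.2953796386719), (59.86280822753906, 84.31146240234375), 0.7848414778709412)
slab 1595.0 [614.85064935  19.43506494] ((997.682373046875, -685.8709106445312), (119.92811584472656, 125.10787200927734), 0.6631781458854675)
slab 645.0 [557.7578125  24.2734375] ((996.3634643554688, -556.5843505859375), (42.4291877746582, 120.1086959
[... 1158 characters left out ...]
335144)
slab 1266.0 [232.89814815  19.41666667] ((991.38818359375, 224.39552307128906), (112.005126953125, 83.73421478271484), 0.2628505229949951)
slab 2447.5 [179.44582043  21.05263158] ((990.8429565429688, 364.4488830566406), (109.63499450683594, 163.2703094482422), 0.7877686619758606)
slab 404.5 [122.58823529   7.21568627] ((1022.965087890625, 491.586181640625), (42.109619140625, 83.07804870605469), 0.6632048487663269)
slab 420.0 [87.05729167 13.61458333] ((991.7048950195312, 587.8043212890625), (108.14083099365234, 65.03629302978516), 6.223155975341797)
slab 657.0 [15.20886076 13.2721519 ] ((998.7420043945312, 759.4256591796875), (84.3525161743164, 82.36768341064453), 0.6631707549095154)
```

View pics/c1.png

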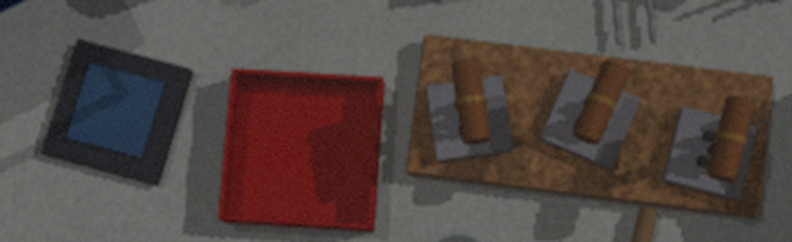

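>>> {"name": "servo_tool", "arguments": {
  "angular": [
    [0, 0, 4],
    [0, 0, 8],
    [0, 0, 12],
    [0, 0, 16],
    [0, 0, 20],
    [0, 0, 24],
    [0, 0, 28],
    [0, 0, 28],
    [0, 0, 28],
    [0, 0, 28]
  ],
  "slide": [
    [20, -29, 10],
    [42, -61, 20],
    [65, -93, 20],
    [87, -126, 20],
    [110, -158, 20],
    [132, -191, 20],
    [155, -223, 20],
    [177, -256, 20],
    [200, -288, 20],
    [222, -321, 20]
  ],
  "grip": [0.1, 0.1, 0.1, 0.1, 0.1, 0.1, 0.1, 0.1, 0.1, 0.1]
}}

```text
time: 0.93
tool_pos: [387.7, 175.6, 222.0]
tcp_rot: [3.141, -0.0, -2.973]
contact_force: [-0.1, 1.2, 0.4]
grip_width: 50.1
```

Run:
```python
from h import *
c=pickle.load(open("top0.pkl","rb"));W=cloud(c)
# obstacles higher than 100 around press/tray
x,y,z=W[...,0],W[...,1],W[...,2]
m=(z>100)&(x>350)&(x<800)&(y>300)&(y<700)
for x0 in range(400,800,40):
    k=m&(x>=x0)&(x<x0+40); 
    if k.any(): print(x0,k.sum(),'ymin',y[k].min().round(),'z',z[k].max().round())
k=(z>40)&(x>450)&(x<650)&(y>380)&(y<470);print(k.sum(), z[k].max() if k.any() else 0)
# press plate z
for n,a,b in (("plate",9,14.5),("panel",14.5,19)):
    k=((z>a)&(z<b)&(x>450)&(x<650)&(y>230)&(y<420)).astype(np.uint8)
    k=cv2.morphologyEx(k,cv2.MORPH_OPEN,np.ones((3,3)))
    print(n,k.sum(),cv2.minAreaRect(W[k>0][:,:2].astype(np.float32)))
```

```text
520 210 ymin 509.0 z 233.0
560 1870 ymin 435.0 z 234.0
600 2628 ymin 406.0 z 234.0
640 2957 ymin 403.0 z 234.0
680 2450 ymin 403.0 z 234.0
720 2221 ymin 424.0 z 235.0
760 2012 ymin 446.0 z 234.0
1191 233.94072562146798
plate 404 ((547.7399291992188, 326.7437744140625), (127.16889190673828, 128.71832275390625), 75.61255645751953)
panel 51 ((550.873291015625, 355.4933166503906), (67.8707504272461, 42.6171875), 21.211917877197266)
```

>>> {"name": "servo_tool", "arguments": {
  "angular": [
    [0, 0, 0],
    [0, 0, 0],
    [0, 0, 0],
    [0, 0, 0],
    [0, 0, 0],
    [0, 0, 0],
    [0, 0, 0],
    [0, 0, 0],
    [0, 0, 0],
    [0, 0, 0]
  ],
  "slide": [
    [22, -32, 0],
    [45, -64, 0],
    [67, -96, 0],
    [90, -128, 0],
    [112, -160, -10],
    [135, -192, -20],
    [150, -214, -30],
    [156, -224, -40],
    [156, -224, -50],
    [156, -224, -50]
  ],
  "grip": [0.1, 0.1, 0.1, 0.1, 0.1, 0.1, 0.1, 0.1, 0.1, 0.1]
}}

```text
time: 1.77
tool_pos: [541.1, -45.8, 169.3]
tcp_rot: [3.139, -0.005, -2.974]
contact_force: [-0.9, 0.2, -1.2]
grip_width: 50.6
```

```bash
cat > wr.py <<'E'
from h import *
from plant import bot
import sys
from scipy.spatial.transform import Rotation as Ro
o=bot.get_obs();w=bot.capture("wrist")
cv2.imwrite(f"pics/{sys.argv[1]}.png",w["img"])
R=Ro.from_euler('xyz',o["tcp_rot"]).as_matrix();T=w["T_tool_cam"]
Rwc=R@T[:3,:3];twc=R@T[:3,3]+o["tool_pos"]
w["R"]=Rwc.T;w["t"]=-Rwc.T@twc
pickle.dump(w,open(f"{sys.argv[1]}.pkl","wb"))
print(o["time"],o["tool_pos"].round(2),np.degrees(o["tcp_rot"]).round(2),o["contact_force"].round(2),o["grip_width"],o["joint_positions"].round(3))
W=cloud(w);np.set_printoptions(suppress=True)
z=W[...,2]
for name,lo,hi in(("bar",105,140),("base",31,42)):
    m=((z>lo)&(z<hi)).astype(np.uint8);n,l,s,ce=cv2.connectedComponentsWithStats(m)
    for i in range(1,n):
        if s[i,4]>400:
            p=W[l==i];print(name,s[i],p.mean(0).round(1),cv2.minAreaRect(p[:,:2].astype(np.float32)))
E
python3 wr.py w1
```

```text
1.7667 [541.1  -45.82 169.32] [ 179.85   -0.29 -170.37] [-0.86  0.18 -1.19] 50.62076834575347 [-2.260e-01  4.060e-01  1.521e+00  1.000e-03  1.221e+00 -1.965e+00]
bar [  63  161   98  121 5961] [ 541.8 -168.6  123.9] ((547.7835693359375, -172.96656799316406), (28.630367279052734, 79.9020767211914), 68.20442199707031)
bar [ 289  192   46  117 5085] [539.4 -49.6 124.6] ((542.9732055664062, -49.05683135986328), (73.69877624511719, 28.516271591186523), 8.612557411193848)
base [   0   81   71  124 5817] [ 515.  -276.7   35.8] ((517.6907958984375, -284.7705078125), (56.488739013671875, 80.26905059814453), 76.25848388671875)
base [ 411  102  229  182 2553] [466.6  85.1  34.2] ((506.12347412109375, 119.12024688720703), (148.83653259277344, 151.11009216308594), 87.66746520996094)
base [ 126  138  101  132 5774] [ 544.6 -160.2   35.8] ((548.0745849609375, -173.66995239257812), (79.90016174316406, 80.31632232666016), 67.4374771118164)
base [ 588  169   52  128 1018] [509.7 201.4  33.8] ((509.25347900390625, 202.04428100585938), (7.838210105895996, 109.91912078857422), 88.38378143310547)
base [ 263  180   99   95 5366] [541.1 -48.9  35.7] ((546.0462036132812, -48.82872009277344), (79.33572387695312, 80.3904037475586), 9.21687126159668)
```

View pics/w1.png

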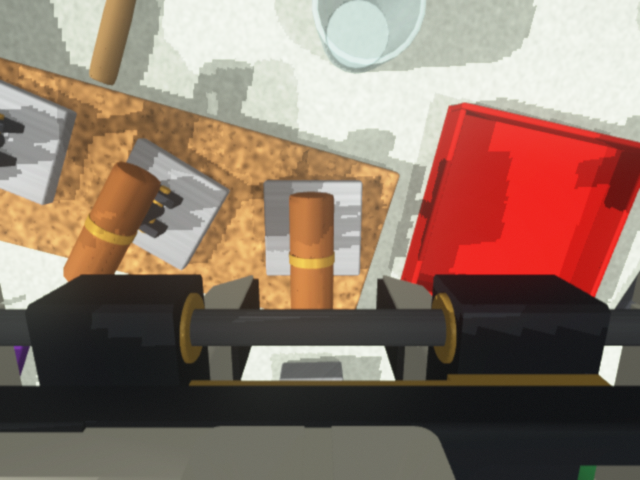

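>>> {"name": "servo_tool", "arguments": {
  "angular": [
    [0, 0, 0],
    [0, 0, 0],
    [0, 0, 0],
    [0, 0, 0],
    [0, 0, 0],
    [0, 0, 0]
  ],
  "slide": [
    [1, -2, -15],
    [1, -2, -32],
    [1, -2, -49],
    [1, -2, -62],
    [1, -2, -68],
    [1, -2, -68]
  ],
  "grip": [0.1, 0.1, 0.1, 0.1, 0.1, 0.1]
}}

```text
time: 2.32
tool_pos: [543.0, -47.0, 103.6]
tcp_rot: [3.141, -0.002, -2.971]
contact_force: [0.4, 0.4, -0.2]
grip_width: 50.6
```

>>> {"name": "servo_tool", "arguments": {
  "angular": [
    [0, 0, 0],
    [0, 0, 0],
    [0, 0, 0]
  ],
  "slide": [
    [0, 0, 0],
    [0, 0, 0],
    [0, 0, 0]
  ],
  "grip": [0.1, 0.1, 0.1]
}}

```text
time: 2.57
tool_pos: [544.6, -48.4, 105.2]
tcp_rot: [-3.141, 0.002, -2.972]
contact_force: [0.5, 0.1, 0.3]
grip_width: 50.6
```

```bash
python3 wr.py w2
```

```text
2.5667 [544.63 -48.44 105.21] [-1.7996e+02  1.1000e-01 -1.7030e+02] [0.46 0.09 0.35] 50.61642634298443 [-0.229  0.475  1.603  0.     1.061 -1.969]
bar [   0  161  113  148 9903] [ 536.4 -165.3  123.7] ((541.5872192382812, -170.69882202148438), (28.426576614379883, 67.23468017578125), 68.25883483886719)
bar [ 286  202   62  107 6311] [527.1 -51.8 124.4] ((530.2698974609375, -50.99898910522461), (48.37084197998047, 28.76252555847168), 8.63232135772705)
bar [ 289  346   56   32 1590] [576.7 -43.4 125.4] ((576.651611328125, -43.301124572753906), (18.384458541870117, 27.17552375793457), 12.384452819824219)
base [ 448   85  192  189 2967] [464.   66.7  34.1] ((471.24322509765625, 62.272377014160156), (73.78956604003906, 149.40573120117188), 51.99247360229492)
base [  0  92  15  61 440] [ 497.3 -252.7   33.9] ((502.48394775390625, -253.1219940185547), (7.471919059753418, 37.08980941772461), 86.18433380126953)
base [  81  131  130  143 8923] [ 540.6 -162.1   35.8] ((548.006591796875, -173.78567504882812), (80.11956787109375, 80.537353515625), 67.30573272705078)
base [ 255  184  124  117 7965] [539.4 -49.5  35.7] ((546.1884765625, -48.76366424560547), (79.99386596679688, 80.29332733154297), 9.563790321350098)
```

>>> {"name": "servo_tool", "arguments": {
  "angular": [
    [0, 0, 0],
    [0, 0, 0],
    [0, 0, 0],
    [0, 0, 0],
    [0, 0, 0],
    [0, 0, 0],
    [0, 0, 0]
  ],
  "slide": [
    [-0.8, 5, 0],
    [-1.7, 9.9, 0],
    [-1.8, 10.8, 0],
    [-2, 11.8, 0],
    [-2.2, 12.8, 0],
    [-2.3, 13.8, 0],
    [-2.3, 13.8, 0]
  ],
  "grip": [0.1, 0.1, 0.1, 0.1, 0.1, 0.1, 0.1]
}}

```text
time: 3.2
tool_pos: [541.7, -34.7, 104.0]
tcp_rot: [3.141, -0.0, -2.973]
contact_force: [0.6, 1.2, -0.1]
grip_width: 50.6
```

>>> {"name": "servo_tool", "arguments": {
  "angular": [
    [0, 0, 0],
    [0, 0, 0]
  ],
  "slide": [
    [0, 0, 0],
    [0, 0, 0]
  ],
  "grip": [0.1, 0.1]
}}

```text
time: 3.37
tool_pos: [541.7, -34.9, 104.0]
tcp_rot: [3.142, -0.0, -2.973]
contact_force: [0.3, -0.2, -0.1]
grip_width: 50.2
```

```bash
python3 wr.py w3
```

```text
3.3667 [541.72 -34.88 104.  ] [ 1.7999e+02 -1.0000e-02 -1.7033e+02] [ 0.28 -0.18 -0.07] 50.216520809941834 [-0.206  0.471  1.614  0.     1.057 -1.945]
bar [   0  162   82  147 8042] [ 532.9 -160.8  122. ] ((541.88671875, -169.79946899414062), (27.766809463500977, 67.4287109375), 69.44979858398438)
bar [ 218  203  100  106 6601] [526.9 -51.6 125. ] ((531.902099609375, -56.757484436035156), (49.413516998291016, 39.61528396606445), 9.975566864013672)
bar [ 260  346   57   34 1748] [575.9 -42.8 125.2] ((575.6471557617188, -43.27510070800781), (18.888282775878906, 26.90800666809082), 9.155685424804688)
base [ 424   86  216  208 3273] [465.   70.9  34.1] ((473.3021240234375, 66.5533676147461), (84.3526382446289, 165.2621612548828), 50.90256881713867)
base [  54  132  136  142 9218] [ 540.  -162.7   35.8] ((547.948974609375, -173.76998901367188), (80.26210021972656, 80.76105499267578), 67.42735290527344)
base [ 233  186  125  116 7498] [535.8 -43.   35.7] ((546.0420532226562, -48.73749542236328), (79.75469207763672, 80.33175659179688), 9.520491600036621)
```

View pics/w3.png

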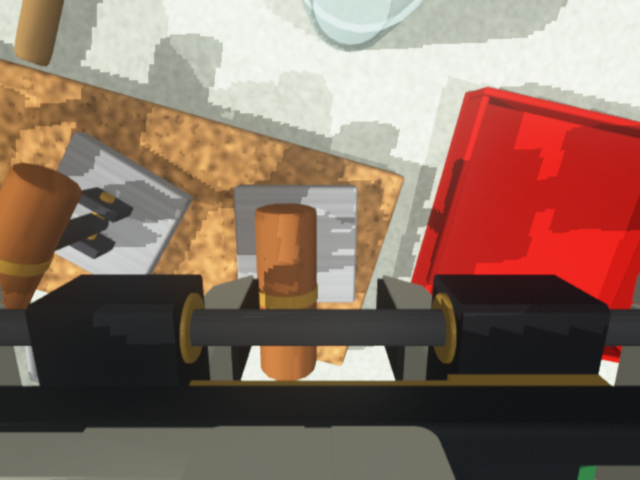

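```bash
cat > bar.py <<'E'
from h import *
import sys
def bars(n):
    w=pickle.load(open(n+".pkl","rb"));W=cloud(w);im=w["img"];hsv=cv2.cvtColor(im,cv2.COLOR_BGR2HSV)
    o=(hsv[...,0]>4)&(hsv[...,0]<24)&(hsv[...,1]>110)&(W[...,2]>100)&(W[...,2]<135)
    o=cv2.erode(o.astype(np.uint8),np.ones((3,3)));k,l,s,ce=cv2.connectedComponentsWithStats(o)
    for i in range(1,k):
        if s[i,4]<300: continue
        p=W[l==i]
        q=p[p[:,2]>np.percentile(p[:,2],98)-4]   # crest
        print(n,s[i,4],"crest",q.mean(0).round(1),"zmax",np.percentile(p[:,2],99).round(1),"rect",np.round(cv2.minAreaRect(p[:,:2].astype(np.float32))[0],1),np.round(cv2.minAreaRect(p[:,:2].astype(np.float32))[1:][0],1))
for n in sys.argv[1:]: bars(n)
E
python3 bar.py w1 w2 w3
```

```text
w1 5267 crest [ 543.1 -171.4  126.7] zmax 128.8 rect [ 547.1 -171.9] [26.6 77.9]
w1 4399 crest [539.7 -49.7 126.7] zmax 128.7 rect [542.2 -49.4] [72.1 25.9]
w2 9106 crest [ 539.  -168.8  126.7] zmax 128.8 rect [ 541.6 -170.1] [27.2 66.7]
w2 5585 crest [528.2 -51.6 126.7] zmax 128.7 rect [529.7 -51.2] [46.7 26.3]
w2 1351 crest [576.2 -43.7 126.6] zmax 128.6 rect [576.4 -43.1] [16.5 25. ]
w3 7345 crest [ 529.8 -163.1  126.4] zmax 128.4 rect [ 541.5 -168.5] [25.7 65.8]
w3 5617 crest [527.6 -51.6 126.7] zmax 128.7 rect [530.  -50.9] [47.7 25.5]
w3 1495 crest [575.4 -43.4 126.7] zmax 128.5 rect [575.4 -42.9] [17.3 25.2]
```

>>> {"name": "servo_tool", "arguments": {
  "angular": [
    [0, 0, 0],
    [0, 0, 0],
    [0, 0, 0],
    [0, 0, 0]
  ],
  "slide": [
    [-0.1, 0.7, 0],
    [-0.2, 1.3, 0],
    [-0.3, 2, 0],
    [-0.3, 2, 0]
  ],
  "grip": [0.1, 0.1, 0.1, 0.1]
}}

```text
time: 3.75
tool_pos: [541.4, -32.7, 104.0]
tcp_rot: [3.141, -0.0, -2.973]
contact_force: [-0.6, -0.4, 0.8]
grip_width: 50.5
```

```bash
python3 wr.py w4|head -1;python3 bar.py w4
```

```text
3.75 [541.4  -32.68 104.03] [ 179.99   -0.   -170.32] [-0.64 -0.38  0.75] 50.49844711443998 [-0.202  0.47   1.615  0.     1.056 -1.942]
w4 6909 crest [ 528.3 -161.9  126.4] zmax 128.4 rect [ 541.5 -158.9] [24.5 68.4]
w4 5512 crest [527.6 -51.6 126.7] zmax 128.7 rect [529.5 -51. ] [46.9 25.6]
w4 1483 crest [575.4 -43.5 126.6] zmax 128.4 rect [575.5 -43.1] [17.1 25.2]
```

Run:
```python
from h import *
c=pickle.load(open("w4.pkl","rb"));W=cloud(c);
for v in (285,300,305,360,375):
    for u in range(200,440,12): print((u,v),W[v,u].round(0),end=' ')
    print()
cv2.imwrite("pics/w4c.png",cv2.resize(c["img"][180:400,160:480],None,fx=2.4,fy=2.4))
print(c["T_tool_cam"].round(2))
```

```text
(200, 285) [513. -65. 200.] (212, 285) [ 588. -101.   22.] (224, 285) [537. -71. 141.] (236, 285) [536. -66. 141.] (248, 285) [535. -61. 140.] (260, 285) [540. -58. 126.] (272, 285) [539. -53. 128.] (284, 285) [538. -48. 127.] (296, 285) [538. -43. 125.] (308, 285) [540. -37. 119.] (320, 285) [570. -26.  36.] (332, 285) [569. -18.  36.] (344, 285) [567. -10.  35.] (356, 285) [571.   0.  22.] (368, 285) [577.  13.  -1.] (380, 285) [528.  -9. 137.] (392, 285) [526.  -5. 141.] (404, 285) [525.  -0. 140.] (416, 285) [524.   4. 141.] (428, 285) [558.  47.  34.] 
(200, 300) [515. -64. 203.] (212, 300) [537. -72. 155.] (224, 300) [536. -67. 156.] (236, 300) [535. -63. 156.] (248, 300) [536. -59. 152.] (260, 300) [547. -57. 126.] (272, 300) [546. -52. 128.] (284, 300) [544. -47. 129.] (296, 300) [545. -42. 126.] (308, 300) [546. -36. 122.] (320, 300) [580. -24.  36.] (332, 300) [579. -16.  36.] (344, 300) [578.  -8.  36.] (356, 300) [582.   3.  22.] (368, 300) [589.  16.  -1.] (380, 300) [533.  -8. 139.] (392, 300) [528.  -7. 151.] (404, 300) [525.  -4. 156.] (416, 300) [524.   0. 156.] (428
[... 1148 characters left out ...]
200, 375) [533. -62. 205.] (212, 375) [539. -61. 196.] (224, 375) [547. -60. 184.] (236, 375) [552. -57. 175.] (248, 375) [672. -69.  -1.] (260, 375) [669. -59.   1.] (272, 375) [583. -47. 126.] (284, 375) [582. -41. 126.] (296, 375) [582. -36. 125.] (308, 375) [663. -20.  -1.] (320, 375) [661. -10.  -0.] (332, 375) [660.  -0.  -1.] (344, 375) [659.  10.  -1.] (356, 375) [657.  19.  -1.] (368, 375) [654.  29.   1.] (380, 375) [653.  39.   0.] (392, 375) [651.  49.   0.] (404, 375) [543.  -4. 176.] (416, 375) [534.  -6. 190.] (428, 375) [527.  -7. 200.] 
[[  -0.     -0.97   -0.25   66.63]
 [   1.     -0.     -0.      0.35]
 [   0.     -0.25    0.97 -182.51]
 [   0.      0.      0.      1.  ]]
```

View pics/w4c.png

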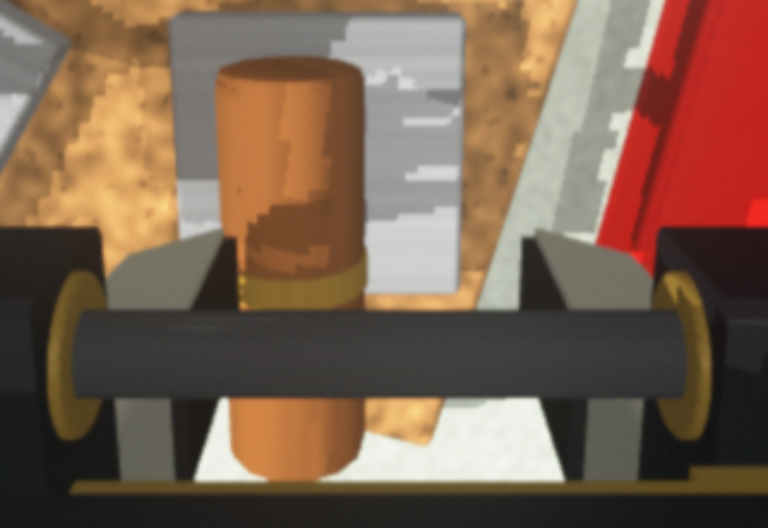

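```bash
cat > cyl.py <<'E'
from h import *
import sys
from scipy.optimize import least_squares
# usage: cyl.py x y yawdeg names ; offset of bar axis and of base centre in the iron's y about ref, by cylinder fit
X,Y,a=map(float,sys.argv[1:4]);ca,sa=np.cos(np.radians(a)),np.sin(np.radians(a))
for n in sys.argv[4:]:
    w=pickle.load(open(n+".pkl","rb"));W=cloud(w);hsv=cv2.cvtColor(w["img"],cv2.COLOR_BGR2HSV)
    L=np.stack([(W[...,0]-X)*ca+(W[...,1]-Y)*sa,-(W[...,0]-X)*sa+(W[...,1]-Y)*ca,W[...,2]],-1)
    o=(hsv[...,0]>4)&(hsv[...,0]<24)&(hsv[...,1]>110)&(L[...,2]>112)&(L[...,2]<135)&(abs(L[...,1])<32)&(abs(L[...,0])<45)
    p=L[cv2.erode(o.astype(np.uint8),np.ones((3,3)))>0]
    r=least_squares(lambda q:np.hypot(p[:,1]-q[0]-q[2]*p[:,0],p[:,2]-q[1])-14,[0,114,0],loss="soft_l1")
    b=L[(L[...,2]>33)&(L[...,2]<40)&(abs(L[...,1])<50)&(abs(L[...,0])<50)]
    rc=cv2.minAreaRect(b[:,:2].astype(np.float32))
    print(n,len(p),"bar dy %.2f z %.2f slope %.3f"%tuple(r.x),"base",np.round(rc[0],2),np.round(rc[1],1),round(rc[2],1),"basez",np.round(np.median(b[:,2]),2))
E
python3 cyl.py 545.5 -48.7 9.5 w1 w2 w3 w4
```

```text
w1 4388 bar dy -0.02 z 113.59 slope 0.001 base [ 0.67 -0.1 ] [80.  79.3] 90.0 basez 35.77
w2 6872 bar dy -0.03 z 113.57 slope 0.001 base [ 0.78 -0.08] [79.9 80.1] 0.1 basez 35.76
w3 7050 bar dy -0.01 z 113.57 slope 0.001 base [ 0.53 -0.15] [79.8 80.2] 0.0 basez 35.76
w4 6926 bar dy -0.01 z 113.56 slope 0.002 base [ 0.41 -0.12] [79.5 80.1] 0.1 basez 35.76
```

Run:
```python
from h import *
for n in("w1","w4"):
    c=pickle.load(open(n+".pkl","rb"));z=c["range_z"].astype(float);T=c["T_tool_cam"]
    v,u=np.mgrid[0:480,0:640];P=np.stack([(u-c["cx"])/f(c)*z,(v-c["cy"])/f(c)*z,z],-1)@T[:3,:3].T+T[:3,3]
    print(n,f(c),c["cy"])
    for col in (225,240,250,256,262,380,384,390,400):
        print(col,[ (r,*P[r,col].round(0)) for r in range(272,304,4)])
```

```text
w1 392.45596909060055 240.72210492845772
225 [(272, np.float64(-47.0), np.float64(-82.0), np.float64(146.0)), (276, np.float64(-51.0), np.float64(-82.0), np.float64(147.0)), (280, np.float64(-54.0), np.float64(-82.0), np.float64(146.0)), (284, np.float64(11.0), np.float64(-36.0), np.float64(-37.0)), (288, np.float64(10.0), np.float64(-36.0), np.float64(-38.0)), (292, np.float64(11.0), np.float64(-35.0), np.float64(-44.0)), (296, np.float64(11.0), np.float64(-34.0), np.float64(-48.0)), (300, np.float64(11.0), np.float64(-33.0), np.float64(-52.0))]
240 [(272, np.float64(-47.0), np.float64(-68.0), np.float64(147.0)), (276, np.float64(-51.0), np.float64(-69.0), np.float64(147.0)), (280, np.float64(11.0), np.float64(-32.0), np.float64(-30.0)), (284, np.float64(11.0), np.float64(-31.0), np.float64(-36.0)), (288, np.float64(11.0), np.float64(-30.0), np.float64(-40.0)), (292, np.float64(11.0), np.float64(-29.0), np.float64(-44.0)), (296, np.float64(11.0), np.float64(-28.0), np.float64(-47.0)), (300, np.float64(11.0), np.float64(-28.0), np.float64(-51.0))]
250 [(272, np.float64(-47.0), np.flo
[... 7368 characters left out ...]
t64(-39.0)), (292, np.float64(11.0), np.float64(28.0), np.float64(-44.0)), (296, np.float64(9.0), np.float64(28.0), np.float64(-43.0)), (300, np.float64(10.0), np.float64(27.0), np.float64(-49.0))]
400 [(272, np.float64(-32.0), np.float64(64.0), np.float64(105.0)), (276, np.float64(-35.0), np.float64(64.0), np.float64(104.0)), (280, np.float64(11.0), np.float64(34.0), np.float64(-31.0)), (284, np.float64(11.0), np.float64(33.0), np.float64(-36.0)), (288, np.float64(11.0), np.float64(32.0), np.float64(-40.0)), (292, np.float64(11.0), np.float64(31.0), np.float64(-45.0)), (296, np.float64(11.0), np.float64(31.0), np.float64(-48.0)), (300, np.float64(11.0), np.float64(30.0), np.float64(-52.0))]
```

>>> {"name": "servo_tool", "arguments": {
  "angular": [
    [0, 0, 0],
    [0, 0, 0],
    [0, 0, 0],
    [0, 0, 0],
    [0, 0, 0]
  ],
  "slide": [
    [1, -6, 3],
    [2, -12, 3],
    [2.7, -16.3, 3],
    [2.7, -16.3, 3],
    [2.7, -16.3, 3]
  ],
  "grip": [0.1, 0.1, 0.1, 0.1, 0.1]
}}

```text
time: 4.22
tool_pos: [544.1, -49.6, 107.0]
tcp_rot: [3.141, -0.0, -2.974]
contact_force: [-0.2, 0.6, -0.5]
grip_width: 50.4
```

```bash
python3 wr.py w5|head -1;python3 cyl.py 545.5 -48.7 9.5 w5; python3 -c "
from plant import bot
print(bot.grasp_offset, [a for a in dir(bot) if a[0]!='_'])"
```

```text
4.2167 [544.13 -49.59 106.98] [ 179.99   -0.   -170.37] [-0.19  0.56 -0.49] 50.35755956130173 [-0.231  0.473  1.6    0.     1.068 -1.97 ]
w5 6673 bar dy -0.01 z 113.57 slope 0.000 base [ 0.8  -0.03] [79.8 80.1] 0.0 basez 35.78
18.8 ['Unreachable', 'capture', 'close_job', 'get_obs', 'grasp_offset']
```

View pics/w5.png

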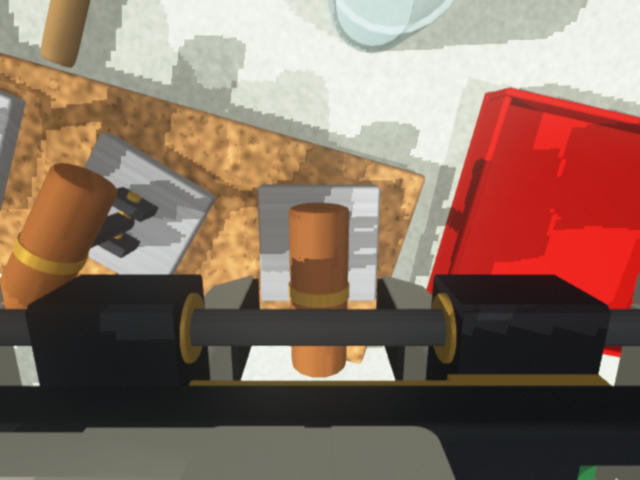

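>>> {"name": "servo_tool", "arguments": {
  "angular": [
    [0, 0, 0],
    [0, 0, 0],
    [0, 0, 0],
    [0, 0, 0],
    [0, 0, 0],
    [0, 0, 0]
  ],
  "slide": [
    [0, 0.5, -6],
    [0, 0.5, -12],
    [0, 0.5, -18],
    [0, 0.5, -24],
    [0, 0.5, -28],
    [0, 0.5, -28]
  ],
  "grip": [0.1, 0.1, 0.1, 0.1, 0.1, 0.1]
}}

```text
time: 4.77
tool_pos: [543.4, -48.3, 77.7]
tcp_rot: [3.141, -0.002, -2.973]
contact_force: [0.6, -0.4, -0.0]
grip_width: 50.4
```

>>> {"name": "servo_tool", "arguments": {
  "angular": [
    [0, 0, 0],
    [0, 0, 0],
    [0, 0, 0],
    [0, 0, 0],
    [0, 0, 0],
    [0, 0, 0],
    [0, 0, 0]
  ],
  "slide": [
    [-0.8, 5, 0],
    [-1.6, 9.5, 0],
    [-1.8, 10.8, 0],
    [-2, 11.8, 0],
    [-2.2, 12.8, 0],
    [-2.3, 13.5, 0],
    [-2.3, 13.5, 0]
  ],
  "grip": [0.1, 0.1, 0.1, 0.1, 0.1, 0.1, 0.1]
}}

```text
time: 5.35
tool_pos: [542.5, -36.0, 79.9]
tcp_rot: [-3.14, 0.002, -2.973]
contact_force: [-1.3, -6.1, 2.6]
grip_width: 50.9
```

```bash
python3 wr.py w6|head -1;python3 cyl.py 545.5 -48.7 9.5 w6
```

```text
5.35 [542.46 -36.    79.91] [-1.7989e+02  9.0000e-02 -1.7032e+02] [-1.29 -6.06  2.56] 50.89004652883355 [-0.206  0.501  1.64  -0.002  0.998 -1.945]
w6 7857 bar dy 1.88 z 114.21 slope 0.002 base [-2.17  0.13] [74.2 80.2] 0.0 basez 36.37
```

>>> {"name": "servo_tool", "arguments": {
  "angular": [
    [0, 0, 0],
    [0, 0, 0],
    [0, 0, 0],
    [0, 0, 0],
    [0, 0, 0],
    [0, 0, -7],
    [0, 0, -14],
    [0, 0, -21],
    [0, 0, -28],
    [0, 0, -32.2]
  ],
  "slide": [
    [0.5, -3, 0],
    [1.3, -8, 0],
    [2.3, -13.5, 5],
    [2.3, -13.5, 25],
    [2.3, -13.5, 55],
    [3, -30, 60],
    [4, -65, 60],
    [5, -100, 60],
    [5, -125, 60],
    [5.3, -138, 60]
  ],
  "grip": [0.1, 0.1, 0.1, 0.1, 0.1, 0.1, 0.1, 0.1, 0.1, 0.1]
}}

```text
time: 6.23
tool_pos: [547.0, -176.4, 139.4]
tcp_rot: [-3.141, 0.001, 2.74]
contact_force: [-0.5, 0.9, -0.5]
grip_width: 50.4
```

>>> {"name": "servo_tool", "arguments": {
  "angular": [
    [0, 0, 0],
    [0, 0, 0],
    [0, 0, 0]
  ],
  "slide": [
    [0, 0, 0],
    [0, 0, 0],
    [0, 0, 0]
  ],
  "grip": [0.1, 0.1, 0.1]
}}

```text
time: 6.48
tool_pos: [547.0, -172.3, 139.1]
tcp_rot: [3.141, -0.001, 2.751]
contact_force: [0.8, 0.4, 0.0]
grip_width: 50.6
```

```bash
python3 wr.py w7|head -1;python3 cyl.py 545.5 -48.7 9.5 w7;python3 cyl.py 548 -173.7 -22.6 w7
```

```text
6.4833 [ 547.01 -172.32  139.07] [ 1.7996e+02 -3.0000e-02  1.5760e+02] [0.79 0.41 0.03] 50.63790964308632 [-4.390e-01  4.850e-01  1.480e+00  1.000e-03  1.177e+00 -1.619e+00]
w7 8146 bar dy 0.09 z 113.56 slope -0.001 base [ 0.85 -0.4 ] [79.9 80.2] 89.9 basez 35.78
w7 5090 bar dy -0.11 z 113.60 slope -0.000 base [ 0.07 -0.13] [79.8 80.2] 0.1 basez 35.79
```

View pics/w7.png

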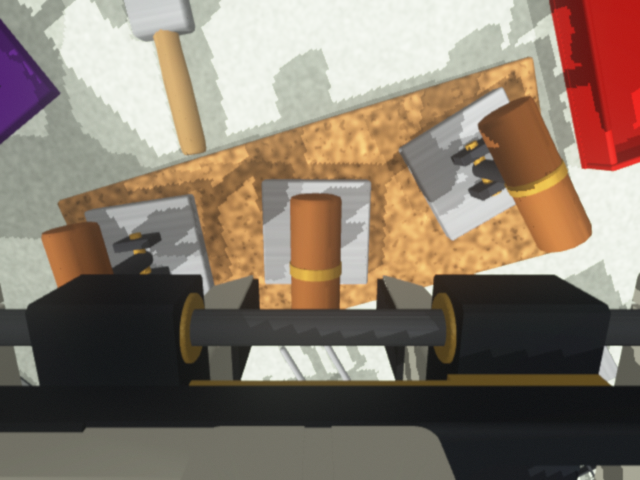

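>>> {"name": "servo_tool", "arguments": {
  "angular": [
    [0, 0, 0],
    [0, 0, 0],
    [0, 0, 0],
    [0, 0, 0],
    [0, 0, 0],
    [0, 0, 0],
    [0, 0, 0],
    [0, 0, 0]
  ],
  "slide": [
    [0.5, -1, -12],
    [0.5, -1, -24],
    [0.5, -1, -36],
    [0.5, -1, -48],
    [0.5, -1, -56],
    [0.5, -1, -60],
    [0.5, -1, -60],
    [0.5, -1, -60]
  ],
  "grip": [0.1, 0.1, 0.1, 0.1, 0.1, 0.1, 0.1, 0.1]
}}

```text
time: 7.2
tool_pos: [547.9, -173.8, 79.4]
tcp_rot: [3.142, 0.0, 2.749]
contact_force: [0.4, -0.2, -0.2]
grip_width: 50.5
```

>>> {"name": "servo_tool", "arguments": {
  "angular": [
    [0, 0, 0],
    [0, 0, 0],
    [0, 0, 0],
    [0, 0, 0],
    [0, 0, 0],
    [0, 0, 0],
    [0, 0, 0]
  ],
  "slide": [
    [1.9, 4.6, 0],
    [3.7, 8.8, 0],
    [4.1, 9.8, 0],
    [4.5, 10.8, 0],
    [4.9, 11.6, 0],
    [5.2, 12.4, 0],
    [5.2, 12.4, 0]
  ],
  "grip": [0.1, 0.1, 0.1, 0.1, 0.1, 0.1, 0.1]
}}

```text
time: 7.78
tool_pos: [553.1, -162.3, 79.5]
tcp_rot: [-3.141, 0.001, 2.748]
contact_force: [-1.5, -3.8, 3.0]
grip_width: 49.9
```

```bash
python3 wr.py w8|head -1;python3 cyl.py 548 -173.7 -22.6 w8
```

```text
7.7833 [ 553.08 -162.35   79.54] [-1.7996e+02  7.0000e-02  1.5747e+02] [-1.52 -3.76  3.05] 49.90429232983045 [-4.180e-01  5.540e-01  1.544e+00 -1.000e-03  1.042e+00 -1.595e+00]
w8 8065 bar dy 1.30 z 114.04 slope 0.001 base [-1.97  0.04] [80.2 75.9] 89.9 basez 36.24
```

>>> {"name": "servo_tool", "arguments": {
  "angular": [
    [0, 0, 0],
    [0, 0, 0],
    [0, 0, 0],
    [0, 0, 0],
    [0, 0, 0],
    [0, 0, 2],
    [0, 0, 4],
    [0, 0, 6],
    [0, 0, 8],
    [0, 0, 8]
  ],
  "slide": [
    [-1.5, -3.5, 0],
    [-3.5, -8, 0],
    [-5.2, -12.4, 5],
    [-5.2, -12.4, 25],
    [-5.2, -12.4, 55],
    [-10, -30, 60],
    [-18, -65, 60],
    [-28, -100, 60],
    [-36, -128, 60],
    [-38.4, -136, 60]
  ],
  "grip": [0.1, 0.1, 0.1, 0.1, 0.1, 0.1, 0.1, 0.1, 0.1, 0.1]
}}

```text
time: 8.67
tool_pos: [513.0, -301.7, 139.1]
tcp_rot: [-3.141, 0.0, 2.886]
contact_force: [-0.7, 0.3, 0.4]
grip_width: 50.6
```

>>> {"name": "servo_tool", "arguments": {
  "angular": [
    [0, 0, 0],
    [0, 0, 0],
    [0, 0, 0]
  ],
  "slide": [
    [0, 0, 0],
    [0, 0, 0],
    [0, 0, 0]
  ],
  "grip": [0.1, 0.1, 0.1]
}}

```text
time: 8.92
tool_pos: [514.7, -296.4, 139.0]
tcp_rot: [3.141, -0.0, 2.888]
contact_force: [1.3, 0.5, 0.1]
grip_width: 50.8
```

```bash
python3 wr.py w9|head -1;python3 cyl.py 548 -173.7 -22.6 w9;python3 cyl.py 514.7 -297.5 -14.4 w9
```

```text
8.9167 [ 514.66 -296.38  138.97] [ 1.7994e+02 -2.0000e-02  1.6550e+02] [1.32 0.48 0.05] 50.77268125417724 [-6.520e-01  5.210e-01  1.419e+00  1.000e-03  1.203e+00 -1.970e+00]
w9 4172 bar dy -0.31 z 113.59 slope -0.015 base [ 0.37 -0.99] [79.4 80. ] 90.0 basez 35.77
w9 5171 bar dy -0.32 z 113.58 slope 0.010 base [-0.1   0.07] [79.8 80. ] 0.6 basez 35.8
```

View pics/w9.png

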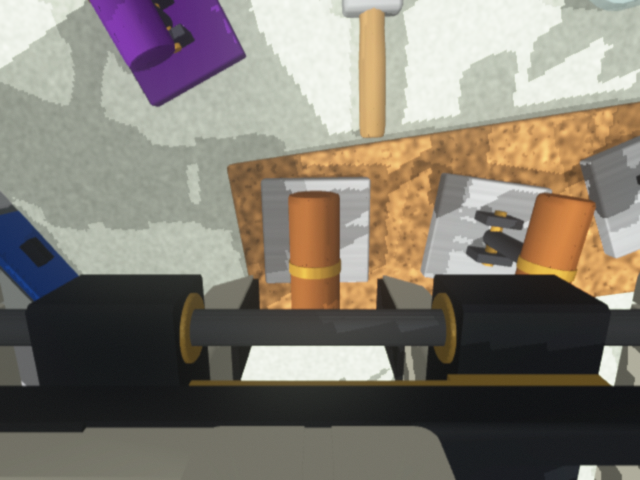

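>>> {"name": "servo_tool", "arguments": {
  "angular": [
    [0, 0, 0.7],
    [0, 0, 0.7],
    [0, 0, 0.7],
    [0, 0, 0.7],
    [0, 0, 0.7],
    [0, 0, 0.7],
    [0, 0, 0.7],
    [0, 0, 0.7]
  ],
  "slide": [
    [-0.3, -1.2, -12],
    [-0.3, -1.2, -24],
    [-0.3, -1.2, -36],
    [-0.3, -1.2, -48],
    [-0.3, -1.2, -56],
    [-0.3, -1.2, -60],
    [-0.3, -1.2, -60],
    [-0.3, -1.2, -60]
  ],
  "grip": [0.1, 0.1, 0.1, 0.1, 0.1, 0.1, 0.1, 0.1]
}}

```text
time: 9.63
tool_pos: [514.5, -298.6, 79.4]
tcp_rot: [-3.142, 0.0, 2.901]
contact_force: [0.3, -0.5, 0.2]
grip_width: 50.3
```

>>> {"name": "servo_tool", "arguments": {
  "angular": [
    [0, 0, 0],
    [0, 0, 0],
    [0, 0, 0],
    [0, 0, 0],
    [0, 0, 0],
    [0, 0, 0],
    [0, 0, 0],
    [0, 0, 0]
  ],
  "slide": [
    [1.2, 4.8, 0],
    [2.3, 9.3, 0],
    [2.6, 10.5, 0],
    [2.8, 11.5, 0],
    [3, 12.3, 0],
    [3.2, 13.1, 0],
    [3.2, 13.1, 0],
    [3.2, 13.1, 0]
  ],
  "grip": [0.1, 0.1, 0.1, 0.1, 0.1, 0.1, 0.1, 0.1]
}}

```text
time: 10.3
tool_pos: [517.3, -285.8, 79.0]
tcp_rot: [3.141, -0.0, 2.9]
contact_force: [-0.4, -0.0, 0.3]
grip_width: 50.6
```

```bash
python3 wr.py w10|head -1;python3 cyl.py 514.6 -297.6 -13.8 w9 w10
```

```text
10.3 [ 517.29 -285.77   79.03] [179.99  -0.   166.17] [-0.35 -0.01  0.32] 50.59564347066944 [-0.634  0.578  1.499  0.     1.064 -1.964]
w9 5171 bar dy -0.20 z 113.58 slope -0.001 base [-0.03  0.2 ] [80.  79.8] 90.0 basez 35.8
w10 8095 bar dy 1.20 z 113.47 slope -0.000 base [-2.47  0.27] [80.2 75. ] 89.8 basez 35.78
```

>>> {"name": "servo_tool", "arguments": {
  "angular": [
    [0, 0, 0],
    [0, 0, 0],
    [0, 0, 0],
    [0, 0, 0],
    [0, 0, 0],
    [0, 0, 0],
    [0, 0, 0],
    [0, 0, 0]
  ],
  "slide": [
    [0.3, 1.4, 0],
    [0.6, 2.8, 0],
    [1, 4.2, 0],
    [1.3, 5.4, 0],
    [1.5, 6.2, 0],
    [1.7, 7, 0],
    [1.7, 7, 0],
    [1.7, 7, 0]
  ],
  "grip": [0.1, 0.1, 0.1, 0.1, 0.1, 0.1, 0.1, 0.1]
}}

```text
time: 11.02
tool_pos: [519.0, -278.7, 79.0]
tcp_rot: [3.141, -0.0, 2.901]
contact_force: [-0.0, -0.4, 0.0]
grip_width: 50.3
```

```bash
python3 wr.py w11|head -1;python3 cyl.py 514.6 -297.6 -13.8 w11
```

```text
11.0167 [ 519.05 -278.67   79.04] [179.99  -0.   166.19] [-0.05 -0.35  0.04] 50.29279845363129 [-0.623  0.575  1.505  0.     1.061 -1.953]
w11 7974 bar dy 8.62 z 112.96 slope 0.000 base [-2.43  0.19] [80.2 75.1] 89.9 basez 35.79
```

Almost at the stop; a little further, until the base just reacts.

>>> {"name": "servo_tool", "arguments": {
  "angular": [
    [0, 0, 0],
    [0, 0, 0],
    [0, 0, 0]
  ],
  "slide": [
    [0.1, 0.5, 0],
    [0.2, 1, 0],
    [0.2, 1, 0]
  ],
  "grip": [0.1, 0.1, 0.1]
}}

```text
time: 11.32
tool_pos: [519.2, -277.7, 79.0]
tcp_rot: [3.141, 0.0, 2.9]
contact_force: [0.6, -0.2, 0.7]
grip_width: 50.6
```

```bash
python3 wr.py w12|head -1;python3 cyl.py 514.6 -297.6 -13.8 w12
```

```text
11.3167 [ 519.25 -277.74   79.03] [179.99   0.   166.18] [ 0.61 -0.23  0.68] 50.60693021489099 [-0.621  0.575  1.506  0.     1.061 -1.951]
w12 7949 bar dy 9.37 z 112.83 slope -0.001 base [-2.51  0.21] [80.1 75. ] 90.0 basez 35.75
```

>>> {"name": "servo_tool", "arguments": {
  "angular": [
    [0, 0, 0],
    [0, 0, 0],
    [0, 0, 0],
    [0, 0, 0],
    [0, 0, 0],
    [0, 0, 0],
    [0, 0, 0],
    [0, 0, 0],
    [0, 0, 0],
    [0, 0, 0]
  ],
  "slide": [
    [-2, -8, 0],
    [-3.8, -15.5, 0],
    [-5, -20.5, 0],
    [-5.6, -22.7, 0],
    [-6.1, -25, 0],
    [-6.7, -27.3, 0],
    [-7.3, -29.6, 0],
    [-7.9, -32, 0],
    [-8.4, -34.3, 0],
    [-8.9, -36.5, 0]
  ],
  "grip": [0.1, 0.1, 0.1, 0.1, 0.1, 0.1, 0.1, 0.1, 0.1, 0.1]
}}

```text
time: 12.2
tool_pos: [510.3, -314.4, 79.1]
tcp_rot: [3.142, 0.0, 2.901]
contact_force: [0.1, 1.5, -0.4]
grip_width: 50.7
```

>>> {"name": "servo_tool", "arguments": {
  "angular": [
    [0, 0, 0],
    [0, 0, 0],
    [0, 0, 0],
    [0, 0, 0]
  ],
  "slide": [
    [-0.3, -1, 0],
    [-0.6, -2.2, 0],
    [-0.8, -3.1, 0],
    [-0.8, -3.1, 0]
  ],
  "grip": [0.1, 0.1, 0.1, 0.1]
}}

```text
time: 12.53
tool_pos: [509.5, -317.4, 79.0]
tcp_rot: [3.141, -0.0, 2.9]
contact_force: [0.1, -0.3, 0.1]
grip_width: 50.4
```

```bash
python3 wr.py w13|head -1;python3 cyl.py 514.6 -297.6 -13.8 w13
```

```text
12.5333 [ 509.51 -317.39   79.04] [179.99  -0.   166.17] [ 0.08 -0.33  0.1 ] 50.390699666070695 [-0.685  0.594  1.471  0.     1.078 -2.014]
w13 8015 bar dy -8.93 z 112.85 slope -0.000 base [-2.49  0.32] [80.2 74.9] 89.9 basez 35.79
```

>>> {"name": "servo_tool", "arguments": {
  "angular": [
    [0, 0, 0],
    [0, 0, 0],
    [0, 0, 0]
  ],
  "slide": [
    [-0.1, -0.4, 0],
    [-0.2, -0.7, 0],
    [-0.2, -0.7, 0]
  ],
  "grip": [0.1, 0.1, 0.1]
}}

```text
time: 12.83
tool_pos: [509.5, -317.5, 79.0]
tcp_rot: [3.141, -0.0, 2.9]
contact_force: [2.0, 3.6, 0.2]
grip_width: 50.3
```

```bash
python3 wr.py w14|head -1;python3 cyl.py 514.6 -297.6 -13.8 w14
```

```text
12.8333 [ 509.5  -317.51   78.99] [ 1.7994e+02 -1.0000e-02  1.6619e+02] [2.02 3.55 0.19] 50.334241438092185 [-6.850e-01  5.940e-01  1.470e+00  1.000e-03  1.078e+00 -2.016e+00]
w14 7982 bar dy -8.94 z 112.83 slope -0.001 base [-2.4  0.3] [75.  80.2] 0.0 basez 35.78
```

>>> {"name": "servo_tool", "arguments": {
  "angular": [
    [0, 0, 0],
    [0, 0, 0],
    [0, 0, 0],
    [0, 0, 0],
    [0, 0, 0],
    [0, 0, 0],
    [0, 0, 0],
    [0, 0, 0],
    [0, 0, 0],
    [0, 0, 0]
  ],
  "slide": [
    [2, 8, 0],
    [3.8, 15.5, 0],
    [5, 20.5, 0],
    [5.6, 22.7, 0],
    [6.1, 25, 0],
    [6.7, 27.3, 0],
    [7.3, 29.6, 0],
    [7.9, 32, 0],
    [8.4, 34.3, 0],
    [8.9, 36.5, 0]
  ],
  "grip": [0.1, 0.1, 0.1, 0.1, 0.1, 0.1, 0.1, 0.1, 0.1, 0.1]
}}

```text
time: 13.72
tool_pos: [518.3, -281.4, 79.0]
tcp_rot: [3.141, 0.0, 2.9]
contact_force: [-0.5, -1.7, 0.5]
grip_width: 50.6
```

>>> {"name": "servo_tool", "arguments": {
  "angular": [
    [0, 0, 0],
    [0, 0, 0],
    [0, 0, 0],
    [0, 0, 0],
    [0, 0, 0],
    [0, 0, 0]
  ],
  "slide": [
    [0.3, 1.4, 0],
    [0.6, 2.7, 0],
    [0.9, 3.6, 0],
    [1.1, 4.1, 0],
    [1.1, 4.2, 0],
    [1.1, 4.2, 0]
  ],
  "grip": [0.1, 0.1, 0.1, 0.1, 0.1, 0.1]
}}

```text
time: 14.22
tool_pos: [519.2, -277.6, 79.0]
tcp_rot: [-3.141, -0.0, 2.9]
contact_force: [-0.6, -1.4, 0.5]
grip_width: 50.7
```

```bash
python3 wr.py w15|head -1;python3 cyl.py 514.6 -297.6 -13.8 w15
```

```text
14.2167 [ 519.22 -277.57   79.01] [-1.7999e+02 -1.0000e-02  1.6617e+02] [-0.59 -1.42  0.47] 50.65202648711239 [-0.621  0.575  1.506 -0.     1.061 -1.95 ]
w15 7916 bar dy 9.47 z 112.83 slope -0.001 base [-2.53  0.16] [80.2 74.9] 90.0 basez 35.79
```

>>> {"name": "servo_tool", "arguments": {
  "angular": [
    [0, 0, 0],
    [0, 0, 0],
    [0, 0, 0],
    [0, 0, 0],
    [0, 0, 0],
    [0, 0, 0],
    [0, 0, 0],
    [0, 0, 0],
    [0, 0, 0],
    [0, 0, 0]
  ],
  "slide": [
    [-2, -8, 0],
    [-3.8, -15.5, 0],
    [-5, -20.5, 0],
    [-5.6, -22.7, 0],
    [-6.1, -25, 0],
    [-6.7, -27.3, 0],
    [-7.3, -29.6, 0],
    [-7.9, -32, 0],
    [-8.4, -34.3, 0],
    [-8.9, -36.5, 0]
  ],
  "grip": [0.1, 0.1, 0.1, 0.1, 0.1, 0.1, 0.1, 0.1, 0.1, 0.1]
}}

```text
time: 15.1
tool_pos: [510.4, -314.0, 79.0]
tcp_rot: [3.142, 0.0, 2.901]
contact_force: [-0.4, 0.4, 0.1]
grip_width: 50.4
```

>>> {"name": "servo_tool", "arguments": {
  "angular": [
    [0, 0, 0],
    [0, 0, 0],
    [0, 0, 0],
    [0, 0, 0],
    [0, 0, 0],
    [0, 0, 0]
  ],
  "slide": [
    [-0.3, -1.4, 0],
    [-0.6, -2.7, 0],
    [-0.9, -3.6, 0],
    [-1, -3.9, 0],
    [-1, -4, 0],
    [-1, -4, 0]
  ],
  "grip": [0.1, 0.1, 0.1, 0.1, 0.1, 0.1]
}}

```text
time: 15.6
tool_pos: [509.6, -317.5, 79.0]
tcp_rot: [3.141, 0.0, 2.9]
contact_force: [1.7, 3.2, -0.7]
grip_width: 50.7
```

```bash
python3 wr.py w16|head -1;python3 cyl.py 514.6 -297.6 -13.8 w16
```

```text
15.6 [ 509.58 -317.51   79.03] [179.97   0.   166.19] [ 1.67  3.18 -0.73] 50.729975546979574 [-6.850e-01  5.940e-01  1.470e+00  1.000e-03  1.078e+00 -2.015e+00]
w16 8010 bar dy -8.93 z 112.85 slope -0.001 base [-2.34  0.29] [80.1 75. ] 90.0 basez 35.78
```

>>> {"name": "servo_tool", "arguments": {
  "angular": [
    [0, 0, 0],
    [0, 0, 0],
    [0, 0, 0],
    [0, 0, 0],
    [0, 0, 0],
    [0, 0, 0],
    [0, 0, 0],
    [0, 0, 0]
  ],
  "slide": [
    [2, 8, 0],
    [4, 16, 0],
    [5.3, 20.7, 0],
    [5.3, 20.7, -5],
    [5.3, 20.7, -9.5],
    [5.3, 20.7, -9.5],
    [5.3, 20.7, -9.5],
    [5.3, 20.7, -9.5]
  ],
  "grip": [0.1, 0.1, 0.1, 0.1, 0.1, 0.1, 0.1, 0.1]
}}

```text
time: 16.32
tool_pos: [514.6, -297.4, 69.4]
tcp_rot: [3.142, -0.0, 2.9]
contact_force: [0.3, -0.3, 0.2]
grip_width: 50.4
```

>>> {"name": "servo_tool", "arguments": {
  "angular": [
    [0, 0, 0],
    [0, 0, 0],
    [0, 0, 0],
    [0, 0, 0],
    [0, 0, 0],
    [0, 0, 0],
    [0, 0, 0]
  ],
  "slide": [
    [0, 0, 0],
    [0, 0, 0],
    [0, 0, 0],
    [0, 0, 0],
    [0, 0, 0],
    [0, 0, 0],
    [0, 0, 0]
  ],
  "grip": [-0.1, -0.2, -0.3, -0.5, -1, -1, -1]
}}

```text
time: 16.9
tool_pos: [514.8, -297.4, 69.7]
tcp_rot: [-3.141, 0.0, 2.9]
contact_force: [-0.8, -0.8, 1.3]
grip_width: 27.0
```

```bash
python3 wr.py w17|head -1;python3 cyl.py 514.6 -297.6 -13.8 w17
```

```text
16.9 [ 514.78 -297.37   69.69] [-1.7999e+02  2.0000e-02  1.6618e+02] [-0.77 -0.79  1.27] 27.030217834982263 [-0.653  0.595  1.498 -0.     1.048 -1.982]
w17 8254 bar dy 0.51 z 113.45 slope 0.000 base [-12.73   0.21] [54.5 80.1] 0.1 basez 35.77
```

View pics/w17.png

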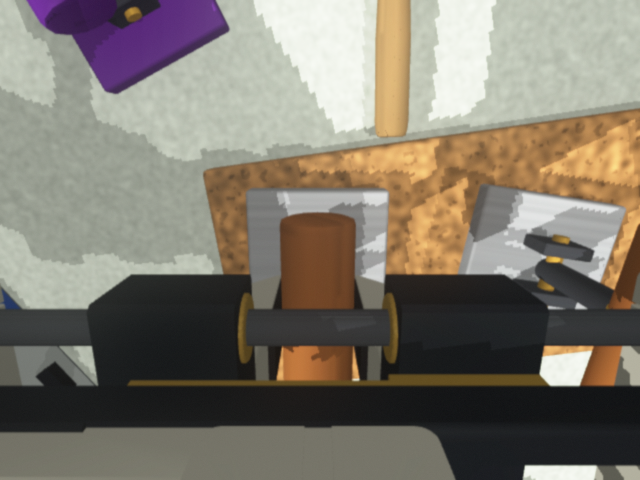

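>>> {"name": "servo_tool", "arguments": {
  "angular": [
    [0, 0, 0],
    [0, 0, 0],
    [0, 0, 0],
    [0, 0, 0],
    [0, 0, 0],
    [0, 0, 0],
    [0, 0, 0],
    [0, 0, 0],
    [0, 0, 0],
    [0, 0, 0]
  ],
  "slide": [
    [0, 0, 2],
    [0, 0, 5],
    [0, 0, 12],
    [0, 0, 24],
    [0, 0, 42],
    [0, 0, 62],
    [0, 0, 84],
    [0, 0, 106],
    [0, 0, 122],
    [0, 0, 130]
  ],
  "grip": [-1, -1, -1, -1, -1, -1, -1, -1, -1, -1]
}}

```text
time: 17.78
tool_pos: [515.2, -297.4, 201.9]
tcp_rot: [-3.141, 0.002, 2.901]
contact_force: [0.7, -0.3, -7.7]
grip_width: 27.3
```

```bash
python3 wr.py w18|head -1
```

```text
17.7833 [ 515.21 -297.4   201.94] [-1.7995e+02  1.4000e-01  1.6619e+02] [ 0.7  -0.33 -7.75] 27.287345340153205 [-0.652  0.47   1.324  0.     1.345 -1.982]
```

View pics/w18.png

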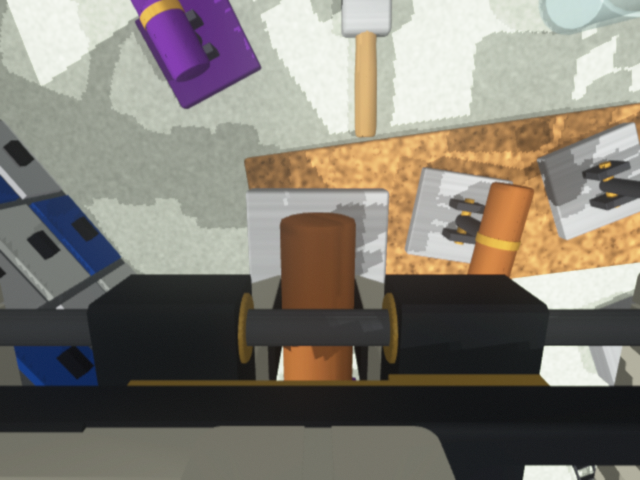

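>>> {"name": "servo_tool", "arguments": {
  "angular": [
    [0, 0, 1],
    [0, 0, 2],
    [0, 0, 4],
    [0, 0, 6],
    [0, 0, 8],
    [0, 0, 10],
    [0, 0, 11.6],
    [0, 0, 11.6],
    [0, 0, 11.6],
    [0, 0, 11.6]
  ],
  "slide": [
    [0, 8, 0],
    [0, 25, 0],
    [0, 50, 0],
    [0, 78, 0],
    [0, 108, 0],
    [0, 140, 0],
    [0, 172, 0],
    [0, 204, 0],
    [0, 236, 0],
    [0, 268, 0]
  ],
  "grip": [-1, -1, -1, -1, -1, -1, -1, -1, -1, -1]
}}

```text
time: 18.67
tool_pos: [512.8, -26.0, 198.0]
tcp_rot: [3.14, -0.004, 3.104]
contact_force: [0.9, -0.2, -9.0]
grip_width: 27.2
```

>>> {"name": "servo_tool", "arguments": {
  "angular": [
    [0, 0, 0],
    [0, 0, 0],
    [0, 0, 0],
    [0, 0, 0],
    [0, 0, 0],
    [0, 0, 0],
    [0, 0, 0],
    [0, 0, 0]
  ],
  "slide": [
    [-1, 32, 0],
    [-2, 64, 0],
    [-3, 94, 0],
    [-4, 120, 0],
    [-4, 138, 0],
    [-4, 148, 0],
    [-4, 152, 0],
    [-4, 152, 0]
  ],
  "grip": [-1, -1, -1, -1, -1, -1, -1, -1]
}}

```text
time: 19.33
tool_pos: [509.8, 123.6, 198.7]
tcp_rot: [-3.141, -0.002, 3.105]
contact_force: [0.1, -0.3, -8.5]
grip_width: 26.9
```

```bash
python3 wr.py w19
python3 - <<'E'
from h import *
c=pickle.load(open("w19.pkl","rb"));im=c["img"];h,s,v=cv2.split(cv2.cvtColor(im,cv2.COLOR_BGR2HSV))
W=cloud(c);m=((h<8)|(h>172))&(s>150)&(W[...,2]>30)&(W[...,2]<40)
print(cv2.minAreaRect(W[m][:,:2].astype(np.float32)))
m=((h<8)|(h>172))&(s>150)&(W[...,2]<10);print(np.median(W[m][:,2]))
E
```

```text
19.3333 [509.82 123.58 198.75] [-1.7999e+02 -1.0000e-01  1.7789e+02] [ 0.07 -0.31 -8.49] 26.942447367642117 [ 0.092  0.345  1.529  0.     1.269 -1.442]
bar [  43  239   64   70 2963] [526.6 -46.  122.9] ((529.5555419921875, -49.59013366699219), (47.248470306396484, 26.687877655029297), 9.95632266998291)
base [413   0  60  42 687] [358.9 221.1  36.9] ((357.8783874511719, 225.9605255126953), (50.13994598388672, 21.103683471679688), 68.250732421875)
base [ 74  38  45  75 749] [380.7 -58.5  36.7] ((382.9432373046875, -52.88086700439453), (29.083772659301758, 56.63418960571289), 69.46039581298828)
base [ 226  125  188  149 2872] [471.8 126.8  34.3] ((497.7915344238281, 125.60905456542969), (160.32647705078125, 133.66722106933594), 87.84849548339844)
base [  78  212  105   62 3881] [528.4 -43.2  35.8] ((536.1058959960938, -49.73835372924805), (60.545005798339844, 80.38141632080078), 9.03842544555664)
base [   0  226   52   83 3176] [ 549.2 -151.5   35.9] ((551.922119140625, -151.0815887451172), (46.35634994506836, 79.89299011230469), 78.28866577148438)
((498.2350158691406, 125.70912170410156), (158.87635803222656, 132.83355712890625), 87.83135223388672)
4.804463408677956
```

View pics/w19.png

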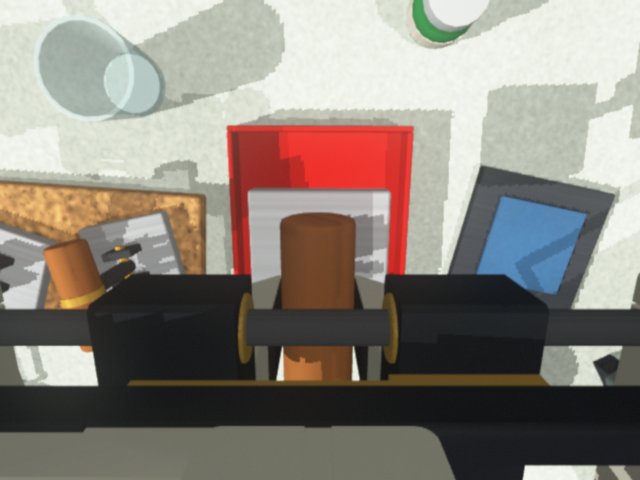

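>>> {"name": "servo_tool", "arguments": {
  "angular": [
    [0, 0, 0],
    [0, 0, 0],
    [0, 0, 0],
    [0, 0, 0],
    [0, 0, 0],
    [0, 0, 0],
    [0, 0, 0],
    [0, 0, 0],
    [0, 0, 0],
    [0, 0, 0]
  ],
  "slide": [
    [1, 1, -6],
    [2, 2, -20],
    [2, 2, -40],
    [2, 2, -62],
    [2, 2, -84],
    [2, 2, -104],
    [2, 2, -120],
    [2, 2, -131],
    [2, 2, -137],
    [2, 2, -139]
  ],
  "grip": [-1, -1, -1, -1, -1, -1, -1, -1, -1, -1]
}}

```text
time: 20.22
tool_pos: [512.2, 123.8, 59.3]
tcp_rot: [-3.141, -0.002, 3.101]
contact_force: [0.0, -0.0, -8.3]
grip_width: 27.3
```

>>> {"name": "servo_tool", "arguments": {
  "angular": [
    [0, 0, 0],
    [0, 0, 0],
    [0, 0, 0],
    [0, 0, 0]
  ],
  "slide": [
    [0, 0, -1],
    [0, 0, -3],
    [0, 0, -4],
    [0, 0, -5]
  ],
  "grip": [-1, -1, -1, -1]
}}

```text
time: 20.55
tool_pos: [513.1, 124.8, 56.1]
tcp_rot: [3.141, 0.001, 3.103]
contact_force: [0.5, 0.3, -8.6]
grip_width: 27.0
```

>>> {"name": "servo_tool", "arguments": {
  "angular": [
    [0, 0, 0],
    [0, 0, 0],
    [0, 0, 0],
    [0, 0, 0]
  ],
  "slide": [
    [0, 0, -0.7],
    [0, 0, -1.4],
    [0, 0, -2],
    [0, 0, -2.4]
  ],
  "grip": [-1, -1, -1, -1]
}}

```text
time: 20.88
tool_pos: [512.9, 124.9, 53.3]
tcp_rot: [3.141, 0.001, 3.103]
contact_force: [0.6, 0.2, -8.6]
grip_width: 27.0
```

>>> {"name": "servo_tool", "arguments": {
  "angular": [
    [0, 0, 0],
    [0, 0, 0],
    [0, 0, 0],
    [0, 0, 0]
  ],
  "slide": [
    [0, 0, -0.5],
    [0, 0, -1],
    [0, 0, -1],
    [0, 0, -1]
  ],
  "grip": [-1, -1, -1, -1]
}}

```text
time: 21.22
tool_pos: [512.9, 124.9, 52.7]
tcp_rot: [3.141, 0.001, 3.103]
contact_force: [-2.3, 0.7, -0.1]
grip_width: 27.4
```

>>> {"name": "servo_tool", "arguments": {
  "angular": [
    [0, 0, 0],
    [0, 0, 0],
    [0, 0, 0],
    [0, 0, 0],
    [0, 0, 0],
    [0, 0, 0],
    [0, 0, 0],
    [0, 0, 0],
    [0, 0, 0],
    [0, 0, 0]
  ],
  "slide": [
    [0, 0, 0],
    [0, 0, 0],
    [0, 0, 0],
    [0, 0, 0],
    [0, 0, 4],
    [0, 0, 14],
    [0, 0, 32],
    [0, 0, 56],
    [0, 0, 80],
    [0, 0, 90]
  ],
  "grip": [-0.3, -0.1, 0.1, 0.1, 0.1, 0.1, 0.1, 0.1, 0.1, 0.1]
}}

```text
time: 22.05
tool_pos: [514.5, 125.0, 146.1]
tcp_rot: [3.141, 0.006, 3.103]
contact_force: [1.1, 0.3, 0.6]
grip_width: 50.4
```

```bash
python3 wr.py w20
```

```text
22.05 [514.45 125.   146.09] [179.95   0.33 177.78] [1.09 0.35 0.58] 50.42697812775861 [ 0.093  0.398  1.603  0.     1.135 -1.439]
bar [ 297  185   42  124 4549] [508.4 125.2 109.1] ((510.6264953613281, 125.4190444946289), (24.310556411743164, 75.56551361083984), 87.2682113647461)
bar [   0  253   48   56 2022] [518.4 -42.8 119.8] ((520.1742553710938, -48.313785552978516), (29.60965347290039, 21.481454849243164), 11.934922218322754)
bar [ 14 346  26  40 686] [567.5 -45.2 127.3] ((568.3677368164062, -46.100738525390625), (12.849169731140137, 27.545822143554688), 86.86962127685547)
base [438   0  56  14 491] [365.9 229.2  36.3] ((365.61224365234375, 230.5069580078125), (36.311607360839844, 7.732365131378174), 86.83769989013672)
base [  22   10   49   88 1231] [380.3 -59.   36.6] ((382.4465637207031, -54.59447479248047), (25.603622436523438, 56.10839080810547), 70.43477630615234)
base [ 85  18  37  89 526] [396.2 -12.6  36.6] ((394.31195068359375, -16.57381820678711), (19.273967742919922, 57.44572448730469), 73.89073181152344)
base [ 206  114  223  170 3891] [470.2 126.5  34.4] ((495.44146728515625, 125.87995910644531), (160.7371063232422, 128.84286499023438), 87.51490020751953)
base [  34  217  119   72 4623] [524.1 -47.5  35.8] ((529.6551513671875, -50.71693420410156), (46.82772445678711, 81.1418685913086), 9.5252103805542)
```

View pics/w20.png

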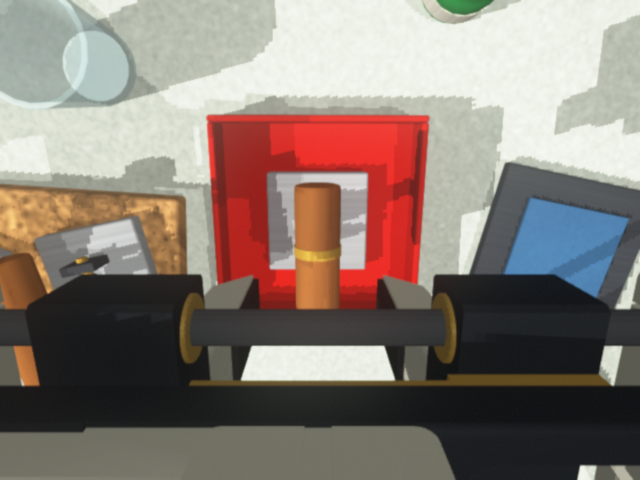

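>>> {"name": "servo_tool", "arguments": {
  "angular": [
    [0, 0, 2],
    [0, 0, 4],
    [0, 0, 6],
    [0, 0, 9],
    [0, 0, 11.7],
    [0, 0, 11.7],
    [0, 0, 11.7],
    [0, 0, 11.7],
    [0, 0, 11.7]
  ],
  "slide": [
    [5, -25, 0],
    [11, -58, 0],
    [18, -95, 0],
    [25, -132, 0],
    [31, -162, 0],
    [33.3, -174, 0],
    [33.3, -174, 0],
    [33.3, -174, 0],
    [33.3, -174, 0]
  ],
  "grip": [0.1, 0.1, 0.1, 0.1, 0.1, 0.1, 0.1, 0.1, 0.1]
}}

```text
time: 22.85
tool_pos: [545.5, -47.9, 141.7]
tcp_rot: [3.14, -0.001, -2.976]
contact_force: [-0.3, 0.0, -0.1]
grip_width: 50.5
```

```bash
python3 wr.py w21|head -1;python3 cyl.py 546.3 -48.9 9.5 w21
```

```text
22.85 [545.53 -47.92 141.69] [ 1.7994e+02 -5.0000e-02 -1.7053e+02] [-0.35  0.04 -0.14] 50.45548345024899 [-2.280e-01  4.380e-01  1.551e+00  1.000e-03  1.153e+00 -1.964e+00]
w21 5131 bar dy 0.28 z 113.57 slope -0.000 base [-0.43  0.23] [79.2 80.1] 0.0 basez 35.77
```

>>> {"name": "servo_tool", "arguments": {
  "angular": [
    [0, 0, 0],
    [0, 0, 0],
    [0, 0, 0],
    [0, 0, 0],
    [0, 0, 0],
    [0, 0, 0],
    [0, 0, 0],
    [0, 0, 0],
    [0, 0, 0]
  ],
  "slide": [
    [0, 0.4, -8],
    [0, 0.4, -22],
    [0, 0.4, -36],
    [0, 0.4, -50],
    [0, 0.4, -62],
    [0, 0.4, -70],
    [0, 0.4, -72.7],
    [0, 0.4, -72.7],
    [0, 0.4, -72.7]
  ],
  "grip": [0.1, 0.1, 0.1, 0.1, 0.1, 0.1, 0.1, 0.1, 0.1]
}}

```text
time: 23.65
tool_pos: [546.3, -48.5, 69.8]
tcp_rot: [-3.141, 0.001, -2.976]
contact_force: [0.3, 0.6, -1.0]
grip_width: 50.4
```

```bash
python3 wr.py w22|head -1;python3 cyl.py 546.3 -48.9 9.5 w22
```

```text
23.65 [546.3  -48.5   69.76] [-1.7999e+02  3.0000e-02 -1.7049e+02] [ 0.29  0.6  -0.97] 50.36491174681478 [-0.228  0.523  1.635  0.     0.983 -1.965]
w22 8142 bar dy 0.33 z 113.44 slope 0.001 base [-4.43  0.26] [80.1 71.3] 89.9 basez 35.78
```

>>> {"name": "servo_tool", "arguments": {
  "angular": [
    [0, 0, 0],
    [0, 0, 0],
    [0, 0, 0],
    [0, 0, 0],
    [0, 0, 0],
    [0, 0, 0],
    [0, 0, 0]
  ],
  "slide": [
    [0, 0, 0],
    [0, 0, 0],
    [0, 0, 0],
    [0, 0, 0],
    [0, 0, 0],
    [0, 0, 0],
    [0, 0, 0]
  ],
  "grip": [-0.1, -0.2, -0.3, -0.5, -1, -1, -1]
}}

```text
time: 24.28
tool_pos: [546.2, -48.8, 69.7]
tcp_rot: [3.142, 0.0, -2.976]
contact_force: [0.5, 0.4, 3.4]
grip_width: 27.3
```

>>> {"name": "servo_tool", "arguments": {
  "angular": [
    [0, 0, 0],
    [0, 0, 0],
    [0, 0, 0],
    [0, 0, 0],
    [0, 0, 0],
    [0, 0, 0],
    [0, 0, 0],
    [0, 0, 0],
    [0, 0, 0],
    [0, 0, 0]
  ],
  "slide": [
    [0, 0, 2],
    [0, 0, 5],
    [0, 0, 12],
    [0, 0, 24],
    [0, 0, 42],
    [0, 0, 62],
    [0, 0, 84],
    [0, 0, 106],
    [0, 0, 122],
    [0, 0, 130]
  ],
  "grip": [-1, -1, -1, -1, -1, -1, -1, -1, -1, -1]
}}

```text
time: 25.12
tool_pos: [546.5, -48.9, 201.7]
tcp_rot: [-3.141, 0.002, -2.976]
contact_force: [0.2, 0.5, -9.2]
grip_width: 27.2
```

```bash
python3 wr.py w23|head -1
```

```text
25.1167 [546.55 -48.93 201.71] [-1.7994e+02  1.4000e-01 -1.7052e+02] [ 0.16  0.49 -9.18] 27.214325087015304 [-0.229  0.384  1.461  0.     1.294 -1.965]
```

View pics/w23.png

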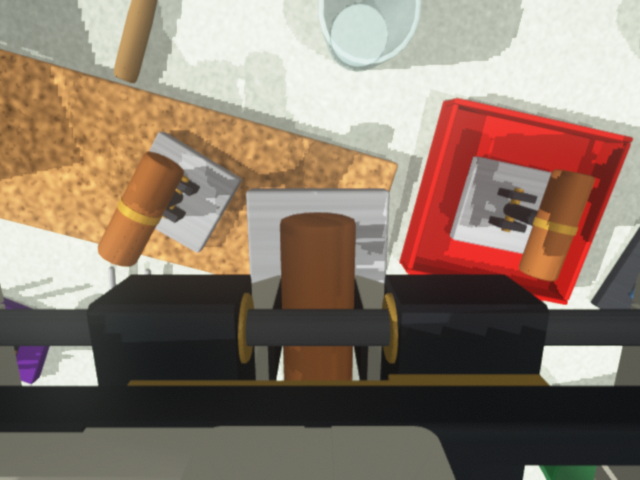

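```bash
cat > panel.py <<'E'
from h import *
import sys
for n in sys.argv[1:]:
    c=pickle.load(open(n+".pkl","rb"));W=cloud(c);h,s,v=cv2.split(cv2.cvtColor(c["img"],cv2.COLOR_BGR2HSV))
    m=((h>95)&(h<120)&(s>100)&(v>40)&(abs(W[...,2]-16)<6)).astype(np.uint8)
    k,l,st,_=cv2.connectedComponentsWithStats(m)
    if k<2: print(n,"none");continue
    i=1+np.argmax(st[1:,4]);p=W[l==i];cs,_=cv2.findContours((l==i).astype(np.uint8),0,1)
    q=ray(c,max(cs,key=len)[:,0,:],16)
    pl=W[(W[...,2]>8)&(W[...,2]<20)&(abs(W[...,0]-550)<110)&(abs(W[...,1]-326)<110)]
    r=lambda a:[np.round(t,1) for t in cv2.minAreaRect(a[:,:2].astype(np.float32))]
    print(n,st[i],"depth",r(p),"z %.1f"%np.median(p[:,2]),"ray",r(q),"plate",r(pl))
E
python3 panel.py w19 w20 w23 top0 scene0
```

```text
w19 [ 476  196  110   99 7037] depth [array([551.6, 328.3]), array([88.2, 85.7]), np.float64(76.4)] z 15.8 ray [array([550.5, 326.3]), array([85.1, 84.4]), np.float64(76.3)] plate [array([547.2, 327.7]), array([131.1, 123.4]), np.float64(76.1)]
w20 [ 503  198  126   99 7635] depth [array([544.5, 330.3]), array([89.2, 71.1]), np.float64(75.7)] z 15.8 ray [array([543.6, 328.1]), array([85.4, 70.2]), np.float64(76.0)] plate [array([536.9, 330.1]), array([131.3, 102.2]), np.float64(76.0)]
w23 [630 291   4   7  13] depth [array([578.1, 277. ]), array([2.8, 6. ]), np.float64(88.6)] z 13.9 ray [array([577.8, 275.3]), array([6.4, 2.2]), np.float64(10.3)] plate [array([563.1, 273.9]), array([36.2, 79.2]), np.float64(77.7)]
top0 [ 160  179   44   42 1239] depth [array([549.1, 327.1]), array([86.4, 84.7]), np.float64(76.6)] z 15.0 ray [array([548.4, 325.8]), array([85.8, 83.9]), np.float64(76.4)] plate [array([547.4, 326.8]), array([132. , 129.9]), np.float64(76.1)]
scene0 [286  24 121  60 323] depth [array([ -525.6, -1018.4]), array([ 35.7, 845.8]), np.float64(0.3)] z 15.9 ray [array([ -526.1, -1013.7]), array([ 46.4, 845.2]), np.float64(0.4)] plate [array([548.6, 315.1]), array([107.8, 132.4]), np.float64(75.0)]
```

>>> {"name": "servo_tool", "arguments": {
  "angular": [
    [0, 0, 3],
    [0, 0, 8],
    [0, 0, 14],
    [0, 0, 20],
    [0, 0, 26],
    [0, 0, 32],
    [0, 0, 38],
    [0, 0, 44],
    [0, 0, 50],
    [0, 0, 55]
  ],
  "slide": [
    [0, 7, 0],
    [0, 20, 0],
    [0, 42, 0],
    [0, 68, 0],
    [0, 96, 0],
    [0, 124, 0],
    [0, 152, 0],
    [0, 180, 0],
    [1, 208, 0],
    [2, 234, 0]
  ],
  "grip": [-1, -1, -1, -1, -1, -1, -1, -1, -1, -1]
}}

```text
time: 26.0
tool_pos: [547.0, 186.7, 197.8]
tcp_rot: [3.139, -0.002, -2.011]
contact_force: [0.6, 0.4, -7.7]
grip_width: 27.5
```

>>> {"name": "servo_tool", "arguments": {
  "angular": [
    [0, 0, 4],
    [0, 0, 8],
    [0, 0, 11],
    [0, 0, 11.8],
    [0, 0, 11.8],
    [0, 0, 11.8],
    [0, 0, 11.8],
    [0, 0, 11.8],
    [0, 0, 11.8],
    [0, 0, 11.8]
  ],
  "slide": [
    [1, 26, 0],
    [2, 52, 0],
    [2, 78, 0],
    [2, 102, 0],
    [2, 122, 0],
    [2, 135, 0],
    [2, 141, 0],
    [2, 141, 0],
    [2, 141, 0],
    [2, 141, 0]
  ],
  "grip": [-1, -1, -1, -1, -1, -1, -1, -1, -1, -1]
}}

```text
time: 26.83
tool_pos: [550.2, 324.8, 199.2]
tcp_rot: [3.141, -0.001, -1.812]
contact_force: [0.2, 0.6, -9.0]
grip_width: 27.3
```

```bash
python3 wr.py w24; python3 panel.py w24
```

```text
26.8333 [550.18 324.82 199.17] [ 1.7998e+02 -6.0000e-02 -1.0379e+02] [ 0.18  0.59 -8.99] 27.29496153798356 [ 4.140e-01  5.590e-01  1.182e+00 -1.000e-03  1.402e+00 -2.487e+00]
base [  0   0  27  24 419] [745.6 106.2  36.3] ((746.76171875, 106.61849212646484), (28.09279441833496, 6.692542552947998), 23.937437057495117)
base [ 211    0  211   87 2164] [522.2 191.8  34.3] ((512.77392578125, 173.10348510742188), (65.81346130371094, 161.00253295898438), 86.98387145996094)
base [504  13  50  69 912] [360.2 234.   36.9] ((353.352783203125, 233.72955322265625), (32.25040817260742, 51.462528228759766), 10.735166549682617)
base [ 46 139  50  77 791] [759.7 240.   36.7] ((754.026611328125, 240.7173309326172), (65.52718353271484, 30.364192962646484), 85.29891204833984)
base [541 349  78  17 516] [335.1 521.6  36.8] ((335.9678039550781, 521.5792236328125), (2.986220121383667, 75.542236328125), 85.85148620605469)
w24 [ 273  170   91   17 1425] depth [array([542.4, 293.9]), array([14.7, 83.2]), np.float64(75.6)] z 15.7 ray [array([542.3, 293.5]), array([14.7, 83. ]), np.float64(76.2)] plate [array([539.8, 283.4]), array([ 40.4, 130.1]), np.float64(76.2)]
```

View pics/w24.png

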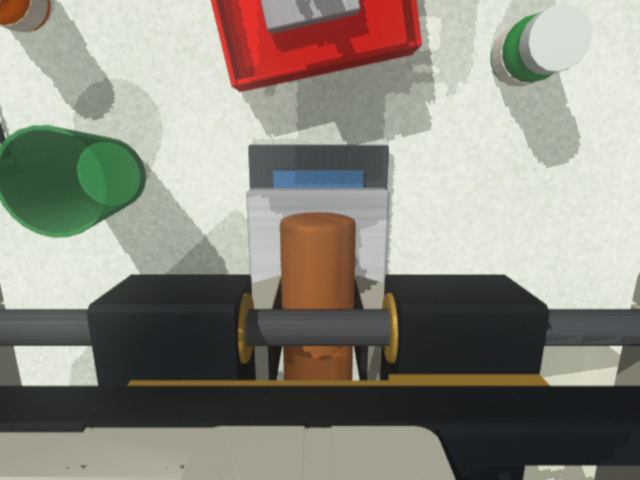

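```bash
cat > base.py <<'E'
from h import *
import sys
n=sys.argv[1];zt=float(sys.argv[2]);cx,cy,a=map(float,sys.argv[3:6])
c=pickle.load(open(n+".pkl","rb"));W=cloud(c)
ca,sa=np.cos(np.radians(a)),np.sin(np.radians(a));X=W[...,0]-cx;Y=W[...,1]-cy
L=np.stack([X*ca+Y*sa,-X*sa+Y*ca,W[...,2]],-1)
h,s,v=cv2.split(cv2.cvtColor(c["img"],cv2.COLOR_BGR2HSV))
m=(abs(L[...,2]-zt)<4)&(abs(L[...,0])<60)&(abs(L[...,1])<60)&(s<60)
p=L[m];print("grey base top n",len(p),"z",np.median(p[:,2]),[np.round(t,2) for t in cv2.minAreaRect(p[:,:2].astype(np.float32))])
print("x %.1f..  y %.1f..%.1f"%(np.percentile(p[:,0],0.3),np.percentile(p[:,1],.3),np.percentile(p[:,1],99.7)))
# tilt: plane fit
A=np.c_[p[:,:2],np.ones(len(p))];k=np.linalg.lstsq(A,p[:,2],rcond=None)[0];print("slopes",k[:2].round(4))
E
python3 base.py w24 165.6 550.2 324.8 76.2
python3 base.py w23 168 546.5 -48.9 9.5
```

```text
grey base top n 7579 z 165.11951279475315 [array([-12.87,  -0.17]), array([80.24, 54.16]), np.float64(89.9)]
x -39.8..  y -39.9..39.6
slopes [ 0.0021 -0.    ]
grey base top n 7503 z 167.65197075827922 [array([-12.43,   0.06]), array([80.19, 54.26]), np.float64(89.97)]
x -39.4..  y -39.5..39.7
slopes [ 0.0082 -0.0014]
```

>>> {"name": "servo_tool", "arguments": {
  "angular": [
    [0, 0, 0],
    [0, 0, 0],
    [0, 0, 0],
    [0, 0, 0],
    [0, 0, 0],
    [0, 0, 0],
    [0, 0, 0],
    [0, 0, 0],
    [0, 0, 0],
    [0, 0, 0]
  ],
  "slide": [
    [0.2, 0.6, -6],
    [0.2, 0.6, -18],
    [0.2, 0.6, -36],
    [0.2, 0.6, -56],
    [0.2, 0.6, -76],
    [0.2, 0.6, -94],
    [0.2, 0.6, -108],
    [0.2, 0.6, -117],
    [0.2, 0.6, -122],
    [0.2, 0.6, -124]
  ],
  "grip": [-1, -1, -1, -1, -1, -1, -1, -1, -1, -1]
}}

```text
time: 27.72
tool_pos: [550.2, 326.4, 74.8]
tcp_rot: [3.141, -0.001, -1.811]
contact_force: [-0.2, 0.1, -8.3]
grip_width: 27.0
```

>>> {"name": "servo_tool", "arguments": {
  "angular": [
    [0, 0, 0],
    [0, 0, 0],
    [0, 0, 0],
    [0, 0, 0]
  ],
  "slide": [
    [0, 0, -2],
    [0, 0, -4],
    [0, 0, -5],
    [0, 0, -5]
  ],
  "grip": [-1, -1, -1, -1]
}}

```text
time: 28.05
tool_pos: [550.4, 326.9, 70.8]
tcp_rot: [-3.141, 0.0, -1.81]
contact_force: [-0.8, -0.8, -9.0]
grip_width: 26.9
```

```bash
python3 wr.py w25|head -1; python3 base.py w25 37 550.4 326.9 76.2;python3 panel.py w25
```

```text
28.05 [550.41 326.88  70.83] [-1.7997e+02  2.0000e-02 -1.0372e+02] [-0.84 -0.78 -9.04] 26.874775237862575 [ 0.416  0.668  1.352  0.     1.121 -2.486]
grey base top n 7621 z 36.7814145389809 [array([-12.84,  -0.31]), array([80.26, 54.35]), np.float64(89.98)]
x -39.8..  y -40.0..39.4
slopes [ 0.0051 -0.0014]
w25 [250 182 138   6 618] depth [array([540.4, 287.9]), array([ 3. , 82.8]), np.float64(76.2)] z 15.7 ray [array([540.5, 287.8]), array([ 3. , 82.6]), np.float64(76.2)] plate [array([544.8, 304.3]), array([ 82.6, 130.5]), np.float64(76.2)]
```

View pics/w25.png

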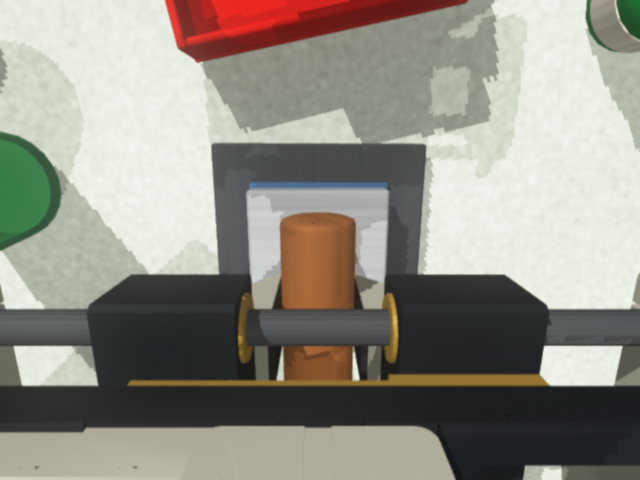

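>>> {"name": "servo_tool", "arguments": {
  "angular": [
    [0, 0, 0],
    [0, 0, 0],
    [0, 0, 0],
    [0, 0, 0],
    [0, 0, 0],
    [0, 0, 0],
    [0, 0, 0]
  ],
  "slide": [
    [-0.3, 0.3, -1],
    [-0.3, 0.3, -2.5],
    [-0.3, 0.3, -4],
    [-0.3, 0.3, -5],
    [-0.3, 0.3, -5.5],
    [-0.3, 0.3, -6],
    [-0.3, 0.3, -6.3]
  ],
  "grip": [-1, -1, -1, -1, -1, -1, -1]
}}

```text
time: 28.68
tool_pos: [549.9, 327.1, 64.0]
tcp_rot: [3.141, -0.0, -1.81]
contact_force: [-0.1, -0.1, -8.2]
grip_width: 27.3
```

>>> {"name": "servo_tool", "arguments": {
  "angular": [
    [0, 0, 0],
    [0, 0, 0],
    [0, 0, 0],
    [0, 0, 0]
  ],
  "slide": [
    [0, 0, -0.2],
    [0, 0, -0.4],
    [0, 0, -0.6],
    [0, 0, -0.6]
  ],
  "grip": [-1, -1, -1, -1]
}}

```text
time: 29.02
tool_pos: [550.0, 327.1, 63.8]
tcp_rot: [-3.142, 0.0, -1.81]
contact_force: [-0.9, -1.4, -6.4]
grip_width: 27.1
```

>>> {"name": "servo_tool", "arguments": {
  "angular": [
    [0, 0, 0],
    [0, 0, 0],
    [0, 0, 0],
    [0, 0, 0]
  ],
  "slide": [
    [0, 0, -0.2],
    [0, 0, -0.4],
    [0, 0, -0.5],
    [0, 0, -0.5]
  ],
  "grip": [-1, -1, -1, -1]
}}

```text
time: 29.35
tool_pos: [550.0, 327.1, 63.7]
tcp_rot: [-3.141, 0.0, -1.81]
contact_force: [-2.1, -1.9, 0.1]
grip_width: 27.0
```

```bash
python3 wr.py w26|head -1; python3 base.py w26 30 550.1 327.2 76.2;python3 panel.py w26
```

```text
29.35 [550.05 327.11  63.75] [-1.7997e+02  2.0000e-02 -1.0372e+02] [-2.12 -1.95  0.14] 27.000624803588668 [ 0.417  0.675  1.359 -0.     1.106 -2.485]
grey base top n 7605 z 29.74504459536378 [array([-12.77,  -0.17]), array([54.58, 80.22]), np.float64(0.02)]
x -39.9..  y -39.8..39.6
slopes [ 0.0051 -0.0007]
w26 [247 183 142   6 471] depth [array([540.8, 287.8]), array([ 3.1, 83.1]), np.float64(76.1)] z 15.7 ray [array([540.6, 287.7]), array([ 2.9, 82.6]), np.float64(76.2)] plate [array([544.6, 303.3]), array([ 80.3, 130.5]), np.float64(76.2)]
```

>>> {"name": "servo_tool", "arguments": {
  "angular": [
    [0, 0, 0],
    [0, 0, 0],
    [0, 0, 0],
    [0, 0, 0],
    [0, 0, 0],
    [0, 0, 0],
    [0, 0, 0],
    [0, 0, 0],
    [0, 0, 0],
    [0, 0, 0]
  ],
  "slide": [
    [0, 0, 0],
    [0, 0, 0],
    [0, 0, 0],
    [0, 0, 0],
    [0, 0, 4],
    [0, 0, 14],
    [0, 0, 32],
    [0, 0, 56],
    [0, 0, 80],
    [0, 0, 90]
  ],
  "grip": [-0.35, -0.15, 0.05, 0.1, 0.1, 0.1, 0.1, 0.1, 0.1, 0.1]
}}

```text
time: 30.23
tool_pos: [551.6, 327.9, 157.7]
tcp_rot: [-3.137, 0.004, -1.81]
contact_force: [0.6, 0.7, 0.9]
grip_width: 50.8
```

```bash
python3 wr.py w27|head -1; python3 base.py w27 30 550.1 327.2 76.2;python3 panel.py w27
```

```text
30.2333 [551.57 327.87 157.68] [-179.71    0.23 -103.72] [0.6  0.7  0.86] 50.82595157225113 [ 0.417  0.587  1.247  0.     1.301 -2.485]
grey base top n 5563 z 29.710092126600333 [array([ 0.24, -0.16]), array([79.97, 80.02]), np.float64(0.1)]
x -39.7..  y -40.0..39.6
slopes [ 0.0008 -0.0009]
w27 [269 169 102   4 183] depth [array([541.1, 287.6]), array([ 2.6, 82.6]), np.float64(76.3)] z 15.7 ray [array([541.1, 287.6]), array([ 2.4, 82.4]), np.float64(76.3)] plate [array([550.6, 327. ]), array([129.6, 130.2]), np.float64(76.0)]
```

View pics/w27.png

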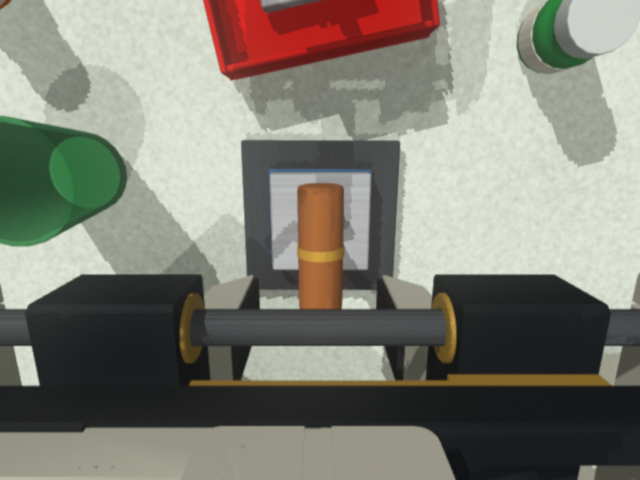

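>>> {"name": "servo_tool", "arguments": {
  "angular": [
    [0, 0, 0],
    [0, 0, 0],
    [0, 0, 0],
    [0, 0, 0],
    [0, 0, 0],
    [0, 0, 0],
    [0, 0, 0],
    [0, 0, 0],
    [0, 0, 0]
  ],
  "slide": [
    [0, 0, 20],
    [0, 0, 50],
    [-10, 0, 75],
    [-35, 0, 85],
    [-65, 0, 85],
    [-95, 0, 85],
    [-120, 0, 85],
    [-130, 0, 85],
    [-130, 0, 85]
  ],
  "grip": [0.1, 0.1, 0.1, 0.1, 0.1, 0.1, 0.1, 0.1, 0.1]
}}

```text
time: 31.03
tool_pos: [418.1, 327.3, 238.1]
tcp_rot: [3.141, -0.0, -1.809]
contact_force: [1.6, 0.3, 0.8]
grip_width: 50.6
```

Run:
```python
from plant import bot
from h import *
c=bot.capture("top");cv2.imwrite("pics/top1.png",c["img"]);pickle.dump(c,open("top1.pkl","wb"))
d=bot.capture("scene");cv2.imwrite("pics/scene1.png",d["img"])
W=cloud(c);H=W[...,2];print(bot.get_obs()["time"])
for n,lo,hi,bx in(("bar",95,140,(0,100,510,250)),("base",31,42,(310,155,490,250))):
    m=((H>lo)&(H<hi)).astype(np.uint8);k=np.zeros_like(m);k[bx[1]:bx[3],bx[0]:bx[2]]=1;m*=k
    q,l,s,_=cv2.connectedComponentsWithStats(m)
    for i in range(1,q):
        if s[i,4]>100: p=W[l==i];print(n,s[i],p.mean(0).round(0),cv2.minAreaRect(p[:,:2].astype(np.float32)))
```

```text
31.1333
bar [ 76 100  64  73 821] [646. 450. 118.] ((656.0457153320312, 451.1578674316406), (72.47523498535156, 184.53610229492188), 64.32164001464844)
bar [464 106  38  21 429] [ 732. -348.  102.] ((733.5047607421875, -349.0943603515625), (79.63136291503906, 28.260210037231445), 76.11077117919922)
bar [390 178  26  38 506] [ 544. -172.  123.] ((545.7276000976562, -173.234619140625), (28.23468017578125, 79.96086120605469), 67.52099609375)
bar [150 182  39  21 469] [545. 322. 117.] ((546.8397216796875, 326.5324401855469), (80.98624420166016, 27.843679428100586), 76.79402160644531)
bar [255 193  15  38 472] [509. 124. 107.] ((510.0706481933594, 124.61343383789062), (27.766305923461914, 79.39646911621094), 87.48638916015625)
base [375 182  46  45 818] [ 543. -171.   35.] ((545.9172973632812, -173.82351684570312), (79.97956848144531, 80.55252075195312), 67.81561279296875)
```

View pics/top1.png

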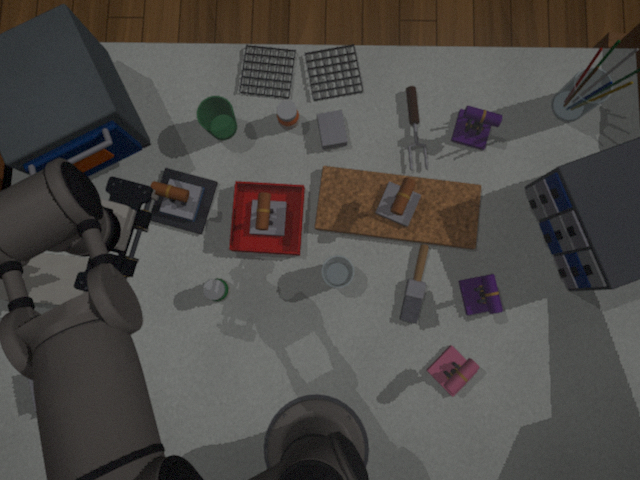

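View pics/scene1.png

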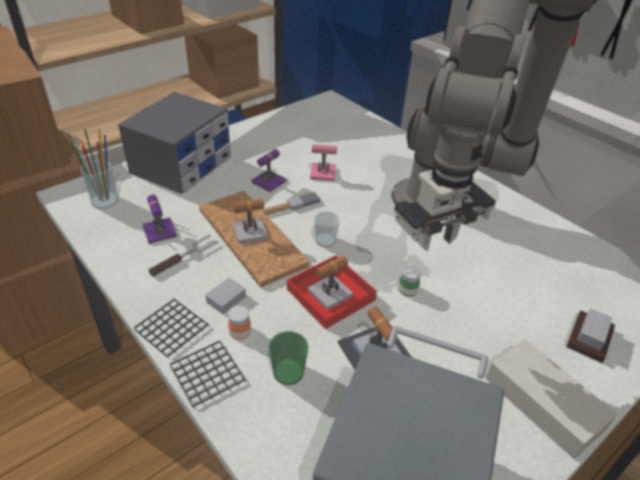

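```bash
python3 -c "
from plant import bot
o=bot.get_obs();print(o['time'],abs(o['dq']).max());print(bot.close_job())"
```

```text
31.1333 0.02130858746947561
the job is handed in; nothing more can be done
None
```

The job is handed in, at about 31 s of the 72 s allowed.

**Finding the loose iron:** I tested the three irons in order along the slab.
- The first two, the one nearest the tray and the middle one, were sound. A push across the bar met 4–6 N and started to tip the whole iron. I pushed each to one side only, then let it settle back.
- The third, farthest from the tray, was loose. I rocked it to both stops twice. The bar moved about 9.2 mm each way with almost no force, and its base stayed still.

**Placing:**
- The loose iron now stands in the red tray.
- The sound iron nearest the tray stands flat on the blue panel. It measured within about 0.5 mm of centre and 0.3° of square, with touchdown and release forces of a few newtons.
- The middle iron still stands where it started on the slab.

**Last checks:** The final top and scene pictures show all three irons upright, the jars and tools apparently where they were, and the gripper touching nothing.

**What disagreed:**
- The finger ends sit about 26 mm behind the reported TCP, as the wrist camera's depth shows. The first rocking try on the first iron therefore passed over the bar without touching it. I allowed for this afterwards.
- The top and wrist cameras differ by about 2 mm in x, so I relied on the wrist camera for grasping and placing.

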